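Open the photometer with a blade and cock its advance lever

TASK

Using the orange opener's blade and not the fingers, prise up the photometer's grey cover by its blue lip and leave it standing upright or farther back, then lay the opener down on the bench. Then swing the red-knobbed lever gently round until you feel it press on its stop, without forcing it, and let it go so that it springs home. Do not knock over or shove the bottles and other things around.

Things in the scene. Friction and masses are not known exactly. Their poses are not given: they have to be found in the camera images.
- changer: White bench photometer on a blue foot, fixed. Origin on the bench. Flat deck 60 mm above the bench, x -150 to +115, y -115 to +95 mm in its frame, with a blue keypad strip (x -145 to -109) and the grey cover. Under the cover a flat black drum (radius 55 mm, top 12 mm above the deck, axis at x 0, y +30) carries the lever and hides its stop, whose place differs between instruments.
- cover: Grey box-shaped cover over the lever, 190 (x) x 150 (y) x 42 mm. Origin on its hinge, at x 0, y +75, z 60 mm of the photometer, along x. Shut, its axes are the photometer's and it reaches to its y -150. It opens about its -x axis: lip up and over towards +y; its z axis leans by the angle open, 0 to 1.8 rad. The stiff hinge holds it where it is left; about 3 N at the lip moves it.
- cover_lip (a point): Middle of the underside of the blue lip on the cover's -y wall. The lip is 120 mm long (x), 5 mm thick, and stands out 19 mm from that wall; this point is 9 mm out. Shut, a slot 10 mm high lies between lip and deck, closed at the back by the wall; the deck runs on 21 mm beyond the lip's edge.
- lever: Sprung lever under the cover, steel arm and upright red knob. Origin on its upright pivot (x 0, y +30, z 60 mm of the photometer); its x axis points to the knob, 85 mm out. At rest it points 130 deg clockwise from above off the photometer's x: knob at x -55, y -35 mm. Swings anticlockwise against a spring (2.5 to 6 N at the knob) to an unseen rubber stop at 0.6 to 1.1 rad; let go, it springs home.
- lever_knob (a point): Top of the lever's red knob, on its axis. The knob is 18 mm across and upright, reaching from 14 to 37.5 mm above the deck; the arm, 16 mm wide, lies 13 to 20 mm above the deck.
- opener: Loose flat-bladed opener: orange handle 100 x 22 x 24 mm (x, y, z) with a steel blade 22 mm wide, 3 mm thick reaching 90 mm beyond the handle along +x, at half the handle's height (12 mm). About 0.12 kg. Origin under the middle of the handle, z up as it lies.
- opener_tip (a point): Middle of the end edge of the opener's blade, 140 mm from the handle's middle.
- amber_bottle: Bystander: amber glass reagent bottle, 72 mm across, 180 mm tall. Origin at the centre of its underside.
- green_bottle: Bystander: green glass bottle, 64 mm across, 200 mm tall. Origin at the centre of its underside.
- black_cup: Bystander: open black plastic cup, 72 mm across the rim, 85 mm tall. Origin at the centre of its underside.
- glass_jar: Bystander: clear jar with a white lid, 60 mm across, 80 mm tall. Origin at the centre of its underside.
- cell_case: Bystander: closed blue plastic case, 90 x 60 x 28 mm. Origin at the centre of its underside.
- vial_rack: Bystander: green tray of capped vials, 80 x 180 mm, 90 mm tall. Origin at the centre of its underside.

How it is judged:
By the outcome, as a careful person would: the job done as asked, in the order asked, and still so for the second after the job is handed in, with the robot touching nothing.
It also fails if it takes over 69 s, if anything falls off the work surface, if the arm or the gripper's body presses on something with over 40 N, if the wrist force passes 120 N, or if a joint passes its speed limit or range.

ROBOT

A 7-joint arm with a two-finger parallel gripper is mounted at the origin on the work surface. World frame = base frame: x ahead of the robot, y to its left, z up, the work surface at z = 0. Lengths are in m, angles in rad, forces in N, time in s.
With the tool pointing down it reaches from about 0.4 to 0.85 m from the base axis. Payload 4.4 kg.
Tool frame: the origin (TCP) lies midway between the tips of the shut fingers; the grasp point (between the pads) lies 19 mm behind it (robot.grip_depth is the distance from the TCP to the grasp point, in m); y points along the fingers, z is the direction in which the jaws open and shut, and the axes are right-handed (so a half turn about y gives the same grasp; the last joint's range is limited). The gripper opens to 94 mm and grips with 3 to 60 N. Pads are 16 mm wide; open, the fingers measure 119 mm over their backs; the gripper's body (75 mm by 177 mm) begins 78 mm behind the grasp point.
Start: joints at [1.198, 0.628, 0.038, 1.517, -0.027, 0.996, -0.02], TCP at [0.196, -0.62, 0.205] pointing down, gripper open.
Joint ranges: [-3.06, 3.06], [-0.37, 2.12], [-1.25, 1.32], [0.18, 2.47], [-1.1, 4.24], [0.23, 1.98], [-2.94, 2.94]. Speed limits (rad/s): [2.57, 2.57, 3.14, 3.14, 3.14, 3.14, 3.14].

INTERFACE

Orientations are given as a unit quaternion [x, y, z, w].
In Python, from workcell import robot gives the robot as it stands. The module is installed in compiled form; this text tells all that it offers.
- The arm moves only by the tool jog_arm, never from a script. Its argument "moves" is a list of rows, each an object of numbers: "tx", "ty", "tz": the shift along the tool's x, y, z in m; "ax", "ay", "az": the turn, a rotation vector about the tool's x, y, z in degrees; "grip": the finger opening in m, from 0 to 0.094. In form: [{"tx": .., "ty": .., "tz": .., "ax": .., "ay": .., "az": .., "grip": ..}, ...]. A call has 1 to 20 rows; each row is the pose to reach, as a shift and turn from the pose commanded when the call began, along the tool's axes at that moment; what a row does not reach only later rows make up. A row lasts 1/12 s, in which the tool goes at most 41.7 mm and 7.16 degrees, less where a joint would pass 70% of its speed; a pose out of reach is approached as far as the arm can. A call with a gripper value outside its range is refused whole. The fingers move at their own pace and stop on an object; "force" is the grip in N (left out, the last holds). Time passes only in rows, so rows that repeat a pose let the fingers close. It gives the time, the measured TCP pose, the force and the opening at its end, in the units of the state.
- robot.state(): the state, without advancing time (a new reading comes with each control period).
- robot.read_camera(name): name is "scene" or "top"; returns a dict with "frame" (400x640x3 uint8, blue, green, red), "z_map" (400x640 float32, m along the optical axis (not along the pixel's ray), 0 where there is no reading), "intrinsics" (3x3 intrinsics, pixels), "world_to_cam" (4x4, takes a point from world to camera coordinates). Camera axes: x right, y down, z forward; pixel columns grow to the right and rows downward; lengths in m; the calibration is good to about 2 mm. A picture is of the moment at which its call begins.
- robot.job_done(): hands the job in, once; it reports no verdict.
Trained networks look in a picture, given as the dict that the camera call returned (one of the last four; its "shot" number tells which), for a name from the list of things; names that differ only in an ending like _2 or _b are one class to them, and where a whole thing is asked for, a point or a joint stands for the part that bears it (a point fixed in the world has none). Each returns a list of dicts, best first, with "p" (0 to 1); they miss things now and then, are a little off and sometimes report something else, mostly with a low value. They report only what shows in the picture. A call takes as long as a camera call.
- robot.find_in(label, picture): "location" ([column, row] in pixels, amid what is visible of it).
- robot.spot_point(label, picture): "location" ([column, row] in pixels: a listed point, or the origin of a listed thing).
The state is a dict: "t": time; "joints": joint angles; "dq": joint speeds; "tau": joint torques, N m; "ee_pos": TCP position; "eef_rot": TCP orientation; "wrist_force": force on the tool from outside, world axes, zero at the start; "torque": the same for the moment, N m; "width": finger opening in m.
Only numpy, scipy, OpenCV 4.12 (cv2) and the standard library are available. Lean on these libraries where they do the work, as an engineer would, in place of code of your own. Each camera call takes 0.05 s, during which the arm holds its last target.

## Working session

There is one attempt and no reset: what is moved stays moved. The work goes in short steps, Python scripts to look and compute and a tool call to move; the robot and the scene stay as the last step left them, time stands still between calls to the robot, and variables do not carry over. Pictures are saved under pics/ and viewed, and the job is handed in when it is done.

Besides the shell and the picture viewer there is one more tool, called after "Emit:" by a JSON object that holds its "name" and its "arguments". jog_arm: Moves the arm, as the interface text tells. Its arguments: {"type":"object","properties":{"moves":{"type":"array"},"force":{"type":"number"}},"required":["moves"]}

```bash
mkdir -p pics; cat > h.py <<'E'
import numpy as np, cv2, json
from workcell import robot
from scipy.spatial.transform import Rotation as R
def shot(name, save=None):
    p=robot.read_camera(name)
    if save: cv2.imwrite('pics/'+save,p['frame'])
    return p
def world(p,u,v,z=None,win=2):
    K=p['intrinsics'];T=np.linalg.inv(p['world_to_cam'])
    if z is None:
        a=p['z_map'][max(0,int(v)-win):int(v)+win+1,max(0,int(u)-win):int(u)+win+1];a=a[a>0];d=np.median(a)
        c=np.array([(u-K[0,2])/K[0,0]*d,(v-K[1,2])/K[1,1]*d,d,1]);return (T@c)[:3]
    r=T[:3,:3]@np.array([(u-K[0,2])/K[0,0],(v-K[1,2])/K[1,1],1]);o=T[:3,3]
    return o+r*(z-o[2])/r[2]
def proj(p,X):
    c=p['world_to_cam']@np.append(X,1);q=p['intrinsics']@c[:3];return q[:2]/q[2]
E
python3 - <<'E'
from h import *
for c in ['scene','top']:
    p=shot(c,c+'0.png')
    print(c,np.linalg.inv(p['world_to_cam'])[:3,3].round(3))
    for n in ['changer','cover','cover_lip','lever','lever_knob','opener','opener_tip','amber_bottle','green_bottle','black_cup','glass_jar','cell_case','vial_rack']:
        for f in (robot.find_in,robot.spot_point):
            try: r=f(n,p)
            except Exception as e: print(n,e);continue
            print(n,f.__name__,[(np.round(d['location'],1).tolist(),round(d['p'],2),world(p,*d['location']).round(3).tolist()) for d in r[:2]])
s=robot.state();print({k:np.round(v,3).tolist() for k,v in s.items()})
E
```

```text
scene [1.152 0.624 1.058]
changer call [([372.6, 260.5], 0.64, [0.58, 0.159, 0.099]), ([370.8, 253.4], 0.18, [0.569, 0.141, 0.101])]
changer call [([371.2, 267.2], 0.85, [0.599, 0.172, 0.101])]
cover call [([371.9, 249.3], 0.84, [0.557, 0.134, 0.1])]
cover call [([391.0, 274.8], 0.73, [0.558, 0.206, 0.066])]
cover_lip call [([370.8, 251.9], 0.82, [0.565, 0.138, 0.1])]
cover_lip call [([351.8, 230.2], 0.58, [0.55, 0.052, 0.099])]
lever call []
lever call [([341.9, 166.6], 0.4, [0.336, -0.213, 0.023])]
lever_knob call [([338.7, 154.6], 0.64, [0.344, -0.221, 0.075])]
lever_knob call []
opener call [([282.6, 190.6], 0.69, [0.549, -0.257, 0.02]), ([375.4, 250.6], 0.18, [0.553, 0.143, 0.101])]
opener call [([274.9, 191.3], 0.66, [0.562, -0.281, 0.007]), ([389.4, 273.0], 0.2, [0.56, 0.202, 0.071])]
opener_tip call [([285.2, 191.9], 0.56, [0.546, -0.247, 0.019]), ([369.6, 251.9], 0.53, [0.567, 0.136, 0.1])]
opener_tip call [([312.3, 203.4], 0.98, [0.503, -0.168, -0.001])]
amber_bottle call [([268.8, 132.0], 0.7, [0.451, -0.449, 0.089])]
amber_bottle call [([269.6, 146.6], 0.65, [0.454, -0.45
[... 2201 characters left out ...]
[([169.2, 275.1], 0.75, [0.324, 0.35, 0.079]), ([280.6, 121.8], 0.64, [0.768, 0.033, 0.089])]
cell_case call [([342.5, 130.6], 0.93, [0.756, -0.149, 0.029])]
cell_case call [([345.9, 128.3], 0.6, [0.764, -0.159, 0.028])]
vial_rack call [([280.2, 117.3], 0.73, [0.782, 0.035, 0.087])]
vial_rack call [([282.4, 120.6], 0.79, [0.772, 0.028, 0.088])]
{'t': 2.7, 'joints': [1.198, 0.628, 0.039, 1.517, -0.027, 0.996, -0.02], 'dq': [-0.0, 0.001, -0.0, 0.001, 0.001, -0.002, -0.001], 'tau': [0.0, -54.958, 1.143, -18.694, -0.052, 0.016, 0.0], 'ee_pos': [0.196, -0.62, 0.205], 'eef_rot': [-0.108, 0.699, -0.699, 0.108], 'wrist_force': [0.547, 0.003, -0.254], 'torque': [-0.029, 0.013, 0.046], 'width': 0.094}
```

View pictures.

View pics/scene0.png

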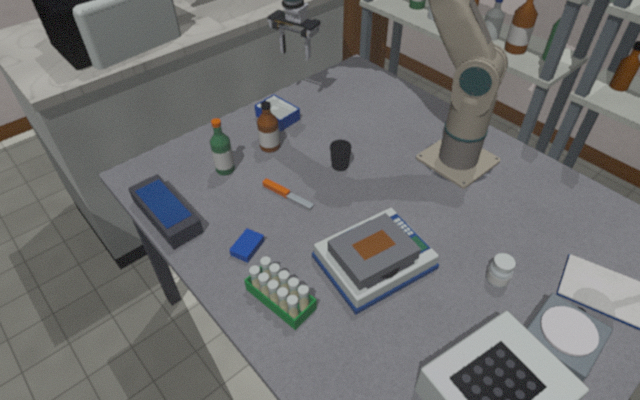

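View pics/top0.png

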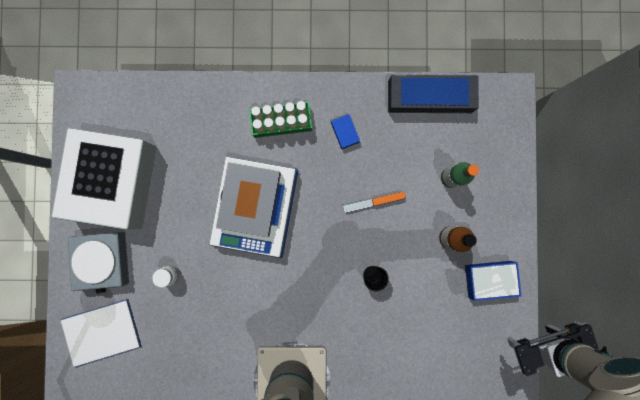

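```bash
cat >> h.py <<'E'
def cloud(p):
    K=p['intrinsics'];T=np.linalg.inv(p['world_to_cam']);d=p['z_map']
    v,u=np.mgrid[0:400,0:640]
    c=np.stack([(u-K[0,2])/K[0,0]*d,(v-K[1,2])/K[1,1]*d,d,np.ones_like(d)],-1)
    w=(c@T.T)[...,:3]; w[d<=0]=np.nan; return w
E
cat > m.py <<'E'
from h import *
for c in ['top','scene']:
    p=shot(c); w=cloud(p); f=p['frame'].astype(int)
    print(c,p['intrinsics'][0,0])
    X,Y,Z=w[...,0],w[...,1],w[...,2]
    box=(X>.38)&(X<.72)&(Y>-.05)&(Y<.28)
    def fit(m,name,rect=True):
        pts=w[m]; 
        if len(pts)<5: print(name,len(pts));return
        r=cv2.minAreaRect(pts[:,:2].astype(np.float32)*1000)
        print(name,len(pts),'rect',np.round(r[0],1),np.round(r[1],1),round(r[2],1),'mean',pts.mean(0).round(4), 'zsd',pts[:,2].std().round(4))
    fit(box&(Z>.094)&(Z<.112),'covertop')
    fit(box&(Z>.05)&(Z<.112),'all>50')
    fit(box&(Z>.05)&(Z<.068),'deck')
    B,G,Rr=f[...,0],f[...,1],f[...,2]
    fit(box&(B>Rr+40)&(Z>.066)&(Z<.09),'lip')
    obox=(X>.45)&(X<.65)&(Y>-.36)&(Y<-.12)
    om=obox&(Rr>B+60); fit(om,'handle')
    bm=obox&(Z>.0055)&~om&(np.abs(f-f[...,:1]).max(-1)<40); fit(bm,'blade')
    # colour blade
    br=obox&(f.sum(-1)>390)&~om; fit(br,'bright')
    np.savez('cl_'+c,w=w,f=p['frame'])
E
python3 m.py
```

```text
top 436.43498965557035
covertop 3522 rect [542.9 124.2] [151.1 190.4] 80.4 mean [0.5424 0.1235 0.1026] zsd 0.0025
all>50 6394 rect [524.1 117.2] [210.5 265.2] 80.4 mean [0.5222 0.1126 0.0846] zsd 0.0204
deck 2519 rect [524.1 117.2] [210.5 265.2] 80.4 mean [0.4937 0.1061 0.0607] zsd 0.0029
lip 292 rect [468.6  84.7] [110.7 247.3] 43.2 mean [0.5188 0.05   0.0749] zsd 0.0035
handle 239 rect [ 554.  -291.8] [ 22.4 105.6] 13.6 mean [ 0.5529 -0.2886  0.0234] zsd 0.0048
blade 361 rect [ 551.2 -240.5] [234.8 198.9] 89.3 mean [ 0.5383 -0.2171  0.0108] zsd 0.0041
bright 4065 rect [ 553.1 -240.8] [193.8 238.2] 0.1 mean [ 0.5592 -0.2395  0.001 ] zsd 0.004
scene 473.45543745947657
covertop 3443 rect [544.5 125.9] [153.8 193.6] 80.2 mean [0.549  0.1289 0.1006] zsd 0.002
all>50 6273 rect [525.  117.5] [215.7 267.8] 80.3 mean [0.5494 0.138  0.0839] zsd 0.0196
deck 2202 rect [525.  117.5] [215.7 267.8] 80.3 mean [0.5401 0.1439 0.059 ] zsd 0.0033
lip 0
handle 226 rect [ 546.1 -289.5] [ 44.  100.9] 12.9 mean [ 0.5555 -0.2853  0.0187] zsd 0.0065
blade 166 rect [ 537.1 -251.4] [198.3 137.5] 79.8 mean [ 0.5336 -0.1998  0.0118] zsd 0.0024
bright 200 rect [ 553.1 -245.8] [170.  224.7] 1.4 mean [ 0.5361 -0.2117  0.0075] zsd 0.0068
```

```bash
python3 - <<'E'
from h import *
import math
def ov(c,crop,k,name):
    p=shot(c);im=p['frame'].copy()
    x0,y0,x1,y1=crop
    im=cv2.resize(im[y0:y1,x0:x1],None,fx=k,fy=k,interpolation=cv2.INTER_CUBIC)
    def pl(P,col):
        q=np.array([(proj(p,np.array(a))-[x0,y0]+.5)*k for a in P]).round().astype(int)
        cv2.polylines(im,[q],True,col,1)
    y=math.radians(-9.65);o=np.array([.5435,.1245,0]);Rm=R.from_euler('z',y).as_matrix()
    def b(x,yy,z): return o+Rm@np.array([x,yy,z])/1000
    pl([b(-150,-115,60),b(115,-115,60),b(115,95,60),b(-150,95,60)],(0,0,255))
    pl([b(-95,-75,102),b(95,-75,102),b(95,75,102),b(-95,75,102)],(0,255,0))
    pl([b(-60,-75,75),b(60,-75,75),b(60,-94,75),b(-60,-94,75)],(255,0,255))
    a=math.radians(103.6);o=np.array([.554,-.2905,0]);Rm=R.from_euler('z',a).as_matrix()
    pl([b(-50,-11,24),b(50,-11,24),b(50,11,24),b(-50,11,24)],(0,255,0))
    pl([b(50,-11,13.5),b(140,-11,13.5),b(140,11,13.5),b(50,11,13.5)],(0,0,255))
    cv2.imwrite('pics/'+name,im)
ov('top',(200,140,420,270),3.6,'ov_top.png')
ov('scene',(240,160,440,310),4,'ov_scene.png')
E
```

```text
(no output)
```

View pics/ov_top.png

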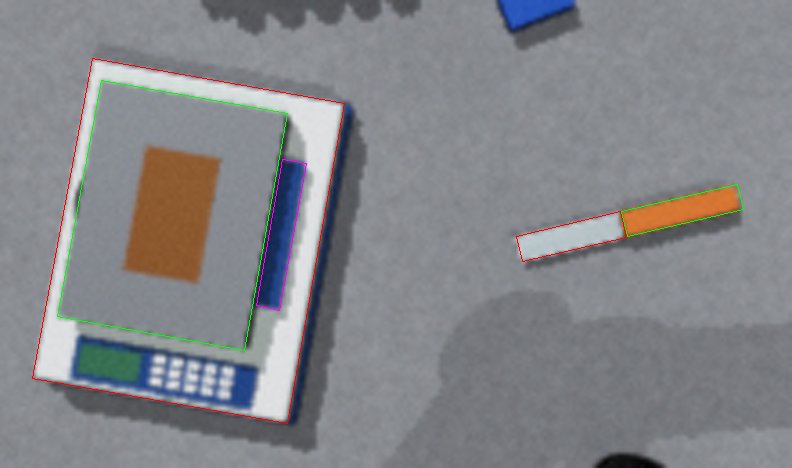

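View pics/ov_scene.png

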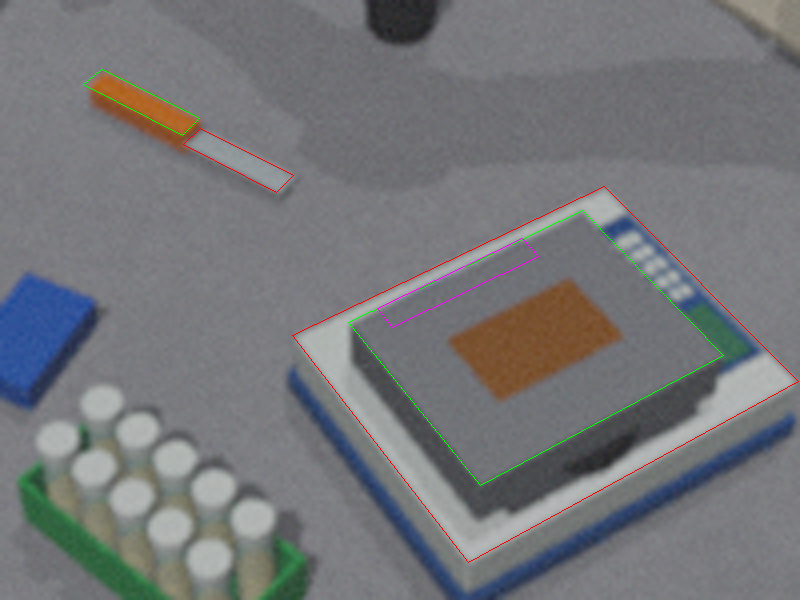

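```bash
cat >> h.py <<'E'
import math
PO=np.array([.5435,.1245,0.]);PY=math.radians(-9.65);PR=R.from_euler('z',PY)
def P(x,y,z): return PO+PR.apply(np.array([x,y,z])/1000)
def load():
    d=json.load(open('cmd.json'));return np.array(d[0]),R.from_quat(d[1])
def save(p,r): json.dump([list(map(float,p)),list(map(float,r.as_quat()))],open('cmd.json','w'))
def rel(pos,rot,base=None,prec=(3,1)):
    p,r=base or load()
    t=r.inv().apply(pos-p); a=np.degrees((r.inv()*rot).as_rotvec())
    return [round(float(x),4) for x in t]+[round(float(x),2) for x in a]
def apply(row,base=None):   # row: tx ty tz ax ay az
    p,r=base or load()
    return p+r.apply(row[:3]), r*R.from_rotvec(np.radians(row[3:]))
def toolrot(yaw,phi):
    """opener x axis at yaw (deg), pitched nose-down by phi deg; tool y = opener -z ; tool x/z chosen"""
    # opener frame
    ro=R.from_euler('z',yaw,degrees=True)*R.from_euler('y',phi,degrees=True)
    M=ro.as_matrix(); ox,oy,oz=M.T
    ty=-oz; tz=SG*oy; tx=np.cross(ty,tz)
    return R.from_matrix(np.stack([tx,ty,tz],1))
SG=1
E
python3 - <<'E'
import h; from h import *
s=robot.state(); r=R.from_quat(s['eef_rot']); save(s['ee_pos'],r)
print(r.as_matrix().round(3))
for h.SG in (1,-1):
    q=toolrot(103.6,0); print(h.SG,rel(np.array([.547,-.261,.28]),q),rel(np.array([.547,-.261,.004]),q), rel(np.array([.196,-.62,.29]),r))
    print(np.degrees((r.inv()*toolrot(80.35,0)).as_rotvec()))
E
```

```text
[[-0.953  0.     0.302]
 [-0.302  0.    -0.953]
 [-0.    -1.    -0.   ]]
1 [-0.4426, -0.0745, -0.236, 0.01, 93.98, 0.0] [-0.4426, 0.2015, -0.236, 0.01, 93.98, 0.0] [0.0004, -0.0846, 0.0003, 0.0, 0.0, 0.0]
[5.86297160e-03 1.17227799e+02 3.38052278e-03]
-1 [-0.4426, -0.0745, -0.236, 0.0, -86.02, -0.01] [-0.4426, 0.2015, -0.236, 0.0, -86.02, -0.01] [0.0004, -0.0846, 0.0003, 0.0, 0.0, 0.0]
[ 2.96716142e-03 -6.27722011e+01 -5.14606299e-03]
```

Emit:
{"name": "jog_arm", "arguments": {"moves": [{"ty": -0.04,"grip": 0.06},{"ty": -0.075,"grip": 0.06},{"tx": -0.442,"ty": -0.075,"tz": -0.236,"ay": -86},{"tx": -0.442,"ty": -0.075,"tz": -0.236,"ay": -86},{"tx": -0.442,"ty": -0.075,"tz": -0.236,"ay": -86},{"tx": -0.442,"ty": -0.075,"tz": -0.236,"ay": -86},{"tx": -0.442,"ty": -0.075,"tz": -0.236,"ay": -86},{"tx": -0.442,"ty": -0.075,"tz": -0.236,"ay": -86},{"tx": -0.442,"ty": -0.075,"tz": -0.236,"ay": -86},{"tx": -0.442,"ty": -0.075,"tz": -0.236,"ay": -86},{"tx": -0.442,"ty": -0.075,"tz": -0.236,"ay": -86},{"tx": -0.442,"ty": -0.075,"tz": -0.236,"ay": -86},{"tx": -0.442,"ty": -0.075,"tz": -0.236,"ay": -86},{"tx": -0.442,"ty": -0.075,"tz": -0.236,"ay": -86},{"tx": -0.442,"ty": -0.075,"tz": -0.236,"ay": -86},{"tx": -0.442,"ty": -0.075,"tz": -0.236,"ay": -86},{"tx": -0.442,"ty": -0.075,"tz": -0.236,"ay": -86}]}}

```text
invalid input
```

Emit:
{"name": "jog_arm", "arguments": {"moves": [{"tx": 0,"ty": -0.04,"tz": 0,"ax": 0,"ay": 0,"az": 0,"grip": 0.06},{"tx": 0,"ty": -0.075,"tz": 0,"ax": 0,"ay": 0,"az": 0,"grip": 0.06}]}}

```text
t: 3.07
ee_pos: [0.1959, -0.6184, 0.2798]
eef_rot: [-0.108, 0.7, -0.697, 0.108]
wrist_force: [-0.1, -0.5, 1.3]
width: 0.0838
```

Emit:
{"name": "jog_arm", "arguments": {"moves": [{"tx": -0.442,"ty": 0,"tz": -0.236,"ax": 0,"ay": -86,"az": 0,"grip": 0.06},{"tx": -0.442,"ty": 0,"tz": -0.236,"ax": 0,"ay": -86,"az": 0,"grip": 0.06},{"tx": -0.442,"ty": 0,"tz": -0.236,"ax": 0,"ay": -86,"az": 0,"grip": 0.06},{"tx": -0.442,"ty": 0,"tz": -0.236,"ax": 0,"ay": -86,"az": 0,"grip": 0.06},{"tx": -0.442,"ty": 0,"tz": -0.236,"ax": 0,"ay": -86,"az": 0,"grip": 0.06},{"tx": -0.442,"ty": 0,"tz": -0.236,"ax": 0,"ay": -86,"az": 0,"grip": 0.06},{"tx": -0.442,"ty": 0,"tz": -0.236,"ax": 0,"ay": -86,"az": 0,"grip": 0.06},{"tx": -0.442,"ty": 0,"tz": -0.236,"ax": 0,"ay": -86,"az": 0,"grip": 0.06},{"tx": -0.442,"ty": 0,"tz": -0.236,"ax": 0,"ay": -86,"az": 0,"grip": 0.06},{"tx": -0.442,"ty": 0,"tz": -0.236,"ax": 0,"ay": -86,"az": 0,"grip": 0.06},{"tx": -0.442,"ty": 0,"tz": -0.236,"ax": 0,"ay": -86,"az": 0,"grip": 0.06},{"tx": -0.442,"ty": 0,"tz": -0.236,"ax": 0,"ay": -86,"az": 0,"grip": 0.06},{"tx": -0.442,"ty": 0,"tz": -0.236,"ax": 0,"ay": -86,"az": 0,"grip": 0.06},{"tx": -0.442,"ty": 0,"tz": -0.236,"ax": 0,"ay": -86,"az": 0,"grip": 0.06},{"tx": -0.442,"ty": 0,"tz": -0.236,"ax": 0,"ay": -86,"az": 0,"grip": 0.06},{"tx": -0.442,"ty": 0,"tz": -0.236,"ax": 0,"ay": -86,"az": 0,"grip": 0.06}]}}

```text
t: 4.4
ee_pos: [0.5452, -0.2631, 0.2804]
eef_rot: [0.555, -0.438, 0.438, -0.554]
wrist_force: [-0.9, -0.2, -0.5]
width: 0.06
```

```bash
python3 - <<'E'
import h; from h import *
h.SG=-1
b=load(); b=apply([0,-.075,0,0,0,0],b); b=apply([-.442,0,-.236,0,-86,0],b); save(*b)
s=robot.state(); print(s['t'],np.round(s['ee_pos'],4),b[0],s['joints'], ((b[1].inv()*R.from_quat(s['eef_rot'])).as_rotvec()*57.3).round(2))
q=toolrot(103.6,0); print(rel(np.array([.547,-.261,.004]),q))
E
```

```text
4.4 [ 0.5452 -0.2631  0.2804] [ 0.54643514 -0.26116108  0.28048345] [ 0.64921847  0.5151718  -0.39611715  1.54057563  0.2134305   1.12926275
  0.44124111] [-0.08  0.2  -0.06]
[0.0, 0.2765, 0.0006, -0.0, -0.02, -0.01]
```

Emit:
{"name": "jog_arm", "arguments": {"moves": [{"tx": 0,"ty": 0.25,"tz": 0,"ax": 0,"ay": 0,"az": 0,"grip": 0.05},{"tx": 0,"ty": 0.25,"tz": 0,"ax": 0,"ay": 0,"az": 0,"grip": 0.05},{"tx": 0,"ty": 0.25,"tz": 0,"ax": 0,"ay": 0,"az": 0,"grip": 0.05},{"tx": 0,"ty": 0.25,"tz": 0,"ax": 0,"ay": 0,"az": 0,"grip": 0.05},{"tx": 0,"ty": 0.25,"tz": 0,"ax": 0,"ay": 0,"az": 0,"grip": 0.05},{"tx": 0,"ty": 0.25,"tz": 0,"ax": 0,"ay": 0,"az": 0,"grip": 0.05},{"tx": 0,"ty": 0.265,"tz": 0,"ax": 0,"ay": 0,"az": 0,"grip": 0.05},{"tx": 0,"ty": 0.275,"tz": 0,"ax": 0,"ay": 0,"az": 0,"grip": 0.05},{"tx": 0,"ty": 0.275,"tz": 0,"ax": 0,"ay": 0,"az": 0,"grip": 0.05}]}}

```text
t: 5.15
ee_pos: [0.5444, -0.2622, 0.0036]
eef_rot: [0.556, -0.439, 0.437, -0.554]
wrist_force: [-0.5, 0.4, -0.0]
width: 0.05
```

Emit:
{"name": "jog_arm", "arguments": {"moves": [{"tx": 0,"ty": 0,"tz": 0,"ax": 0,"ay": 0,"az": 0,"grip": 0.0},{"tx": 0,"ty": 0,"tz": 0,"ax": 0,"ay": 0,"az": 0,"grip": 0.0},{"tx": 0,"ty": 0,"tz": 0,"ax": 0,"ay": 0,"az": 0,"grip": 0.0},{"tx": 0,"ty": 0,"tz": 0,"ax": 0,"ay": 0,"az": 0,"grip": 0.0},{"tx": 0,"ty": 0,"tz": 0,"ax": 0,"ay": 0,"az": 0,"grip": 0.0},{"tx": 0,"ty": 0,"tz": 0,"ax": 0,"ay": 0,"az": 0,"grip": 0.0}], "force": 58}}

```text
t: 5.65
ee_pos: [0.5471, -0.2617, 0.0068]
eef_rot: [-0.555, 0.437, -0.438, 0.556]
wrist_force: [-1.2, 0.0, 5.8]
width: 0.0215
```

```bash
python3 - <<'E'
import h; from h import *
h.SG=-1
b=load(); b=apply([0,.275,0,0,0,0],b); save(*b)
s=robot.state(); print(s['t'],np.round(s['ee_pos'],4),b[0],s['width'],s['wrist_force'], ((b[1].inv()*R.from_quat(s['eef_rot'])).as_rotvec()*57.3).round(2))
E
```

```text
5.65 [ 0.5471 -0.2617  0.0068] [ 0.54644034 -0.26113448  0.00548345] 0.02147387533739155 [-1.22289541  0.01241393  5.83707186] [ 0.07  0.02 -0.08]
```

```bash
cat >> h.py <<'E'
SG=-1
DX,DZ=0.1104,0.0052
def tip_to_tcp(tip,rot,dx=None,dz=None):
    dx=DX if dx is None else dx; dz=DZ if dz is None else dz
    # opener x axis in tool frame: ox = oy x oz ; oy=SG*tz, oz=-ty -> ox = SG*(-tz x ty)... = SG*tx
    return tip - rot.apply([SG*dx,-dz,0])
E
python3 - <<'E'
import h; from h import *
q=toolrot(80.35,0)
print(R.from_quat([0,0,0,1]).as_matrix()[0], q.apply([-1,0,0]))
t=tip_to_tcp(P(0,-135,65),q); print(t)
print('up',rel(t+[0,0,.06],q)); print('down',rel(t,q))
E
```

```text
[1. 0. 0.] [0.16762913 0.98585013 0.        ]
[ 0.50236381 -0.11742762  0.0598    ]
up [-0.15, -0.1143, -0.0091, -0.0, 23.23, -0.01]
down [-0.15, -0.0543, -0.0091, -0.0, 23.23, -0.01]
```

Emit:
{"name": "jog_arm", "arguments": {"moves": [{"tx": 0,"ty": -0.03,"tz": 0,"ax": 0,"ay": 0,"az": 0,"grip": 0.0},{"tx": 0,"ty": -0.07,"tz": 0,"ax": 0,"ay": 0,"az": 0,"grip": 0.0},{"tx": 0,"ty": -0.1,"tz": 0,"ax": 0,"ay": 0,"az": 0,"grip": 0.0},{"tx": -0.035,"ty": -0.114,"tz": -0.009,"ax": 0,"ay": 6,"az": 0,"grip": 0.0},{"tx": -0.07,"ty": -0.114,"tz": -0.009,"ax": 0,"ay": 12,"az": 0,"grip": 0.0},{"tx": -0.105,"ty": -0.114,"tz": -0.009,"ax": 0,"ay": 18,"az": 0,"grip": 0.0},{"tx": -0.14,"ty": -0.114,"tz": -0.009,"ax": 0,"ay": 23.2,"az": 0,"grip": 0.0},{"tx": -0.15,"ty": -0.09,"tz": -0.009,"ax": 0,"ay": 23.2,"az": 0,"grip": 0.0},{"tx": -0.15,"ty": -0.07,"tz": -0.009,"ax": 0,"ay": 23.2,"az": 0,"grip": 0.0},{"tx": -0.15,"ty": -0.054,"tz": -0.009,"ax": 0,"ay": 23.2,"az": 0,"grip": 0.0},{"tx": -0.15,"ty": -0.054,"tz": -0.009,"ax": 0,"ay": 23.2,"az": 0,"grip": 0.0},{"tx": -0.15,"ty": -0.054,"tz": -0.009,"ax": 0,"ay": 23.2,"az": 0,"grip": 0.0}]}}

```text
t: 6.65
ee_pos: [0.5019, -0.1173, 0.0592]
eef_rot: [-0.457, 0.541, -0.54, 0.456]
wrist_force: [0.6, 0.1, -0.6]
width: 0.0212
```

```bash
cat > chk.py <<'E'
import sys; from h import *
tag=sys.argv[1]
s=robot.state(); b=load()
rr=R.from_quat(s['eef_rot']); pos=np.array(s['ee_pos'])
print(s['t'],pos.round(4),b[0].round(4),s['width'],np.round(s['wrist_force'],1),np.round(s['torque'],2),((b[1].inv()*rr).as_rotvec()*57.3).round(2))
print('joints',np.round(s['joints'],2))
def op(x,y,z): # opener point mm in world given tool
    return pos+rr.apply([-(DX+(x-140)/1000),-(DZ+(z-12)/1000),-y/1000])
th=float(sys.argv[2]) if len(sys.argv)>2 else 0
def cv(x,y,z):
    c,s_=math.cos(th),math.sin(th)
    return P(x,75+y*c+z*s_,60-y*s_+z*c)
for c,crop in (('top',(200,140,400,270)),('scene',(270,150,440,310))):
    p=shot(c);im=p['frame'];x0,y0,x1,y1=crop;k=4 if c=='top' else 3.7
    im=cv2.resize(im[y0:y1,x0:x1],None,fx=k,fy=k,interpolation=cv2.INTER_CUBIC)
    def pl(Q,col):
        q=np.array([(proj(p,np.array(a))-[x0,y0]+.5)*k for a in Q]).round().astype(int)
        cv2.polylines(im,[q],True,col,1)
    pl([op(50,-11,13.5),op(140,-11,13.5),op(140,11,13.5),op(50,11,13.5)],(0,0,255))
    pl([cv(-60,-150,15),cv(60,-150,15),cv(60,-169,15),cv(-60,-169,15)],(255,0,255))
    pl([cv(-95,-150,42),cv(95,-150,42),cv(95,0,42),cv(-95,0,42)],(0,255,0))
    cv2.imwrite('pics/%s_%s.png'%(tag,c),im)
    w=cloud(p); rel_=(w-pos)
    o=np.array([op(x,y,13.5) for x in (100,110,120,130) for y in (-6,0,6)])
    print(c,'blade depth-z',[ (round(1000*(world(p,*proj(p,a))[2]-a[2]),1)) for a in o])
E
python3 - <<'E'
from h import *
save(*apply([-.15,-.054,-.009,0,23.2,0]))
E
python3 chk.py pre
```

```text
6.65 [ 0.5019 -0.1173  0.0592] [ 0.5025 -0.1174  0.0595] 0.021182656936055207 [ 0.6  0.1 -0.6] [-0.02 -0.04 -0.02] [-0.1  -0.02 -0.  ]
joints [ 0.29  0.67 -0.18  2.01  0.24  0.48 -0.23]
top blade depth-z [np.float64(-1.1), np.float64(1.0), np.float64(0.6), np.float64(-1.0), np.float64(0.9), np.float64(1.2), np.float64(-0.3), np.float64(0.3), np.float64(-0.3), np.float64(0.0), np.float64(0.4), np.float64(0.3)]
scene blade depth-z [np.float64(-1.4), np.float64(-0.5), np.float64(-4.3), np.float64(-2.5), np.float64(-1.3), np.float64(-2.8), np.float64(-1.7), np.float64(-2.5), np.float64(-1.2), np.float64(-0.7), np.float64(-0.6), np.float64(-1.2)]
```

View pics/pre_top.png

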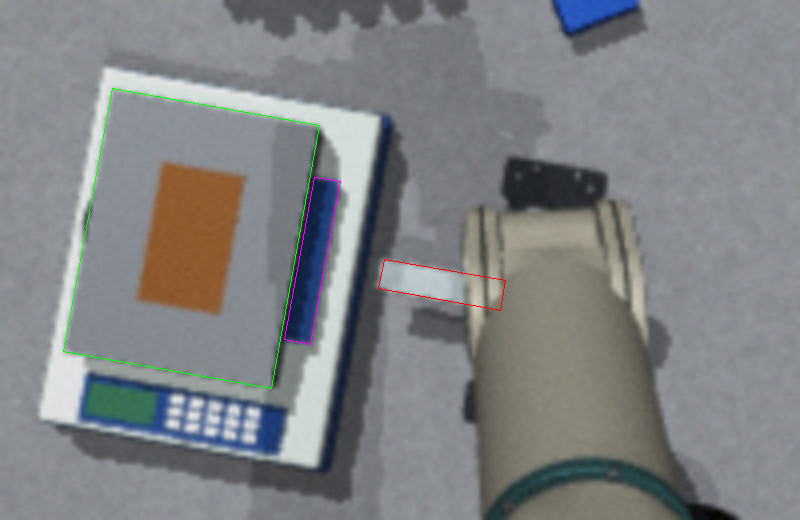

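View pics/pre_scene.png

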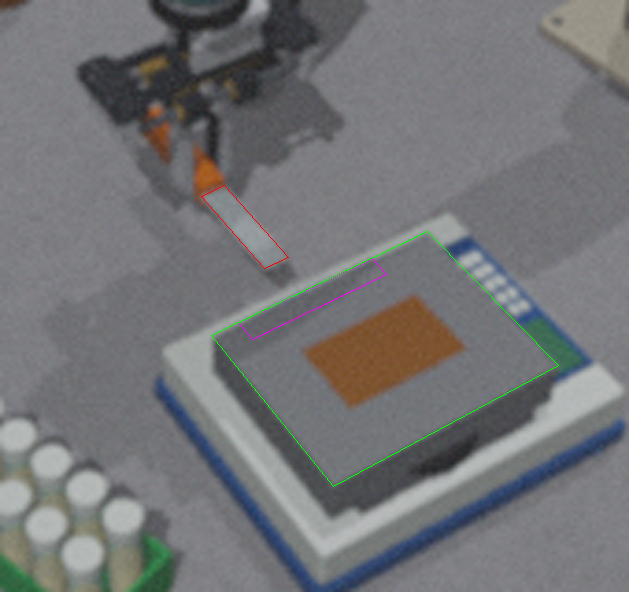

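Emit:
{"name": "jog_arm", "arguments": {"moves": [{"tx": -0.012,"ty": 0,"tz": 0,"ax": 0,"ay": 0,"az": 0,"grip": 0.0},{"tx": -0.026,"ty": 0,"tz": 0,"ax": 0,"ay": 0,"az": 0,"grip": 0.0},{"tx": -0.038,"ty": 0,"tz": 0,"ax": 0,"ay": 0,"az": 0,"grip": 0.0},{"tx": -0.048,"ty": 0,"tz": 0,"ax": 0,"ay": 0,"az": 0,"grip": 0.0},{"tx": -0.055,"ty": 0,"tz": 0,"ax": 0,"ay": 0,"az": 0,"grip": 0.0},{"tx": -0.055,"ty": 0,"tz": 0,"ax": 0,"ay": 0,"az": 0,"grip": 0.0}]}}

```text
t: 7.25
ee_pos: [0.5126, -0.0616, 0.0602]
eef_rot: [0.456, -0.54, 0.54, -0.458]
wrist_force: [0.0, 0.6, -0.8]
width: 0.0211
```

```bash
python3 - <<'E'
from h import *
save(*apply([-.055,0,0,0,0,0]))
E
python3 chk.py ins
cat > arc.py <<'E'
import sys; from h import *
def tcp(th,yt=None,frac=0.3,zc=10.5):
    phi=frac*th
    # blend z from slot centre
    yt=(-155.5-1.5*min(1,th/1.5)) if yt is None else yt
    c,s=math.cos(th),math.sin(th)
    y=75+yt*c+zc*s; z=60-yt*s+zc*c
    # centre = contact -1.5*n ; n=(y sin phi, z cos phi)
    y-=1.5*math.sin(phi); z-=1.5*math.cos(phi)
    rot=toolrot(80.35,math.degrees(phi))
    return tip_to_tcp(P(0,y,z),rot),rot
if __name__=='__main__':
    for th in np.arange(float(sys.argv[1]),float(sys.argv[2])+1e-6,float(sys.argv[3])):
        print(round(th,2),rel(*tcp(th)))
E
python3 arc.py 0 0.6 0.06
```

```text
7.25 [ 0.5126 -0.0616  0.0602] [ 0.5117 -0.0632  0.0595] 0.021103708472091354 [ 0.   0.6 -0.8] [-0.01 -0.09 -0.03] [ 0.09 -0.12  0.06]
joints [ 0.18  0.66 -0.17  2.01  0.22  0.48 -0.32]
top blade depth-z [np.float64(432.8), np.float64(435.8), np.float64(434.1), np.float64(0.3), np.float64(0.3), np.float64(0.6), np.float64(3.0), np.float64(2.3), np.float64(1.9), np.float64(9.0), np.float64(7.6), np.float64(8.2)]
scene blade depth-z [np.float64(-4.5), np.float64(-2.6), np.float64(-2.4), np.float64(-2.1), np.float64(-2.3), np.float64(-2.6), np.float64(-1.9), np.float64(-1.9), np.float64(-3.3), np.float64(32.0), np.float64(31.5), np.float64(33.8)]
0.0 [0.0005, -0.0043, -0.0001, -0.0, 0.03, -0.01]
0.06 [-0.0002, -0.0156, -0.0001, -0.0, 0.03, -1.04]
0.12 [-0.0016, -0.0268, -0.0001, -0.0, 0.03, -2.07]
0.18 [-0.0035, -0.038, -0.0001, -0.0, 0.03, -3.1]
0.24 [-0.006, -0.049, -0.0001, -0.0, 0.03, -4.13]
0.3 [-0.0091, -0.0598, -0.0001, -0.0, 0.03, -5.16]
0.36 [-0.0128, -0.0705, -0.0001, -0.0, 0.03, -6.19]
0.42 [-0.017, -0.0809, -0.0001, -0.0, 0.03, -7.22]
0.48 [-0.0217, -0.091, -0.0001, -0.0, 0.03, -8.26]
0.54 [-0.0269, -0.1009, -0.0001, -0.0, 0.03, -9.29]
0.6 [-0.0327, -0.1105, -0.0001, -0.0, 0.03, -10.32]
```

View pics/ins_top.png

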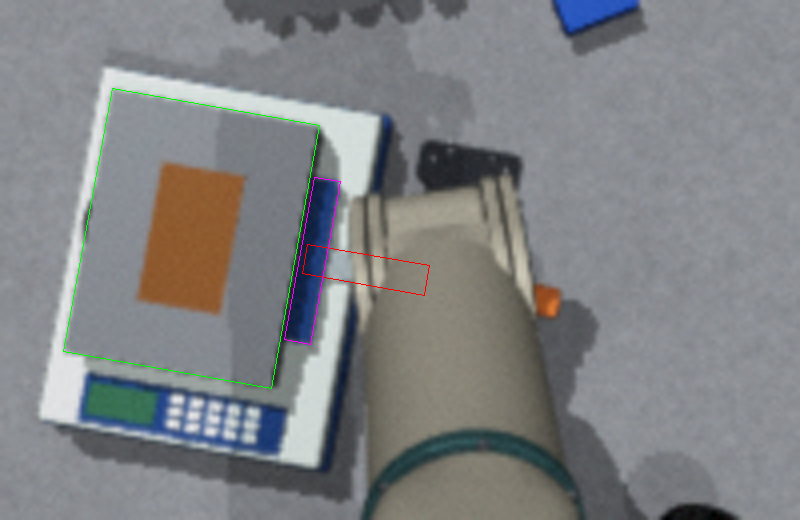

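Emit:
{"name": "jog_arm", "arguments": {"moves": [{"tx": 0,"ty": -0.003,"tz": 0,"ax": 0,"ay": 0,"az": 0,"grip": 0.0},{"tx": 0,"ty": -0.008,"tz": 0,"ax": 0,"ay": 0,"az": -0.5,"grip": 0.0},{"tx": 0,"ty": -0.0155,"tz": 0,"ax": 0,"ay": 0,"az": -1,"grip": 0.0},{"tx": -0.0015,"ty": -0.027,"tz": 0,"ax": 0,"ay": 0,"az": -2,"grip": 0.0},{"tx": -0.0035,"ty": -0.038,"tz": 0,"ax": 0,"ay": 0,"az": -3.1,"grip": 0.0},{"tx": -0.006,"ty": -0.049,"tz": 0,"ax": 0,"ay": 0,"az": -4.1,"grip": 0.0},{"tx": -0.009,"ty": -0.06,"tz": 0,"ax": 0,"ay": 0,"az": -5.2,"grip": 0.0},{"tx": -0.009,"ty": -0.06,"tz": 0,"ax": 0,"ay": 0,"az": -5.2,"grip": 0.0}]}}

```text
t: 8.02
ee_pos: [0.5144, -0.0532, 0.1216]
eef_rot: [0.48, -0.517, 0.561, -0.433]
wrist_force: [-0.4, 0.5, -2.6]
width: 0.0214
```

```bash
python3 - <<'E'
from h import *
save(*apply([-.009,-.06,0,0,0,-5.2]))
E
python3 chk.py a1 0.3; python3 arc.py 0.36 1.74 0.06
```

```text
8.0167 [ 0.5144 -0.0532  0.1216] [ 0.5132 -0.0544  0.1195] 0.021385728493679312 [-0.4  0.5 -2.6] [ 0.05 -0.08  0.06] [ 0.19 -0.11 -0.02]
joints [ 0.06  0.57 -0.11  1.96  0.25  0.65 -0.4 ]
top blade depth-z [np.float64(452.8), np.float64(457.1), np.float64(462.2), np.float64(448.2), np.float64(453.7), np.float64(457.8), np.float64(442.6), np.float64(446.4), np.float64(454.4), np.float64(436.5), np.float64(441.5), np.float64(442.7)]
scene blade depth-z [np.float64(-3.5), np.float64(-3.8), np.float64(-3.9), np.float64(-3.4), np.float64(-1.9), np.float64(-3.2), np.float64(-3.5), np.float64(-3.2), np.float64(-3.5), np.float64(5.6), np.float64(5.5), np.float64(3.4)]
0.36 [-0.0028, -0.0108, -0.0001, -0.0, 0.03, -0.99]
0.42 [-0.006, -0.0215, -0.0001, -0.0, 0.03, -2.02]
0.48 [-0.0098, -0.0321, -0.0001, -0.0, 0.03, -3.06]
0.54 [-0.0142, -0.0424, -0.0001, -0.0, 0.03, -4.09]
0.6 [-0.019, -0.0524, -0.0001, -0.0, 0.03, -5.12]
0.66 [-0.0244, -0.0621, -0.0001, -0.0, 0.03, -6.15]
0.72 [-0.0303, -0.0716, -0.0001, -0.0, 0.03, -7.18]
0.78 [-0.0366, -0.0806, -0.0001, -0.0, 0.03, -8.21]
0.84 [-0.0434, -0.0893, -0.0001, -0.0, 0.03, -9.24]
0.9 [-0.0506, -0.0975, -0.0001, -0.01, 0.03, -10.28]
0.96 [-0.0582, -0.1053, -0.0, -0.01, 0.03, -11.31]
1.02 [-0.0662, -0.1127, -0.0, -0.01, 0.03, -12.34]
1.08 [-0.0746, -0.1196, -0.0, -0.01, 0.03, -13.37]
1.14 [-0.0832, -0.126, -0.0, -0.01, 0.03, -14.4]
1.2 [-0.0922, -0.1319, -0.0, -0.01, 0.03, -15.43]
1.26 [-0.1014, -0.1372, -0.0, -0.01, 0.03, -16.46]
1.32 [-0.1108, -0.142, -0.0, -0.01, 0.03, -17.49]
1.38 [-0.1204, -0.1463, -0.0, -0.01, 0.03, -18.53]
1.44 [-0.1302, -0.15, -0.0, -0.01, 0.03, -19.56]
1.5 [-0.1402, -0.1532, -0.0, -0.01, 0.03, -20.59]
1.56 [-0.1502, -0.1557, -0.0, -0.01, 0.03, -21.62]
1.62 [-0.1603, -0.1576, 0.0, -0.01, 0.03, -22.65]
1.68 [-0.1704, -0.1589, 0.0, -0.01, 0.03, -23.68]
1.74 [-0.1804, -0.1597, 0.0, -0.01, 0.03, -24.71]
```

View pics/a1_scene.png

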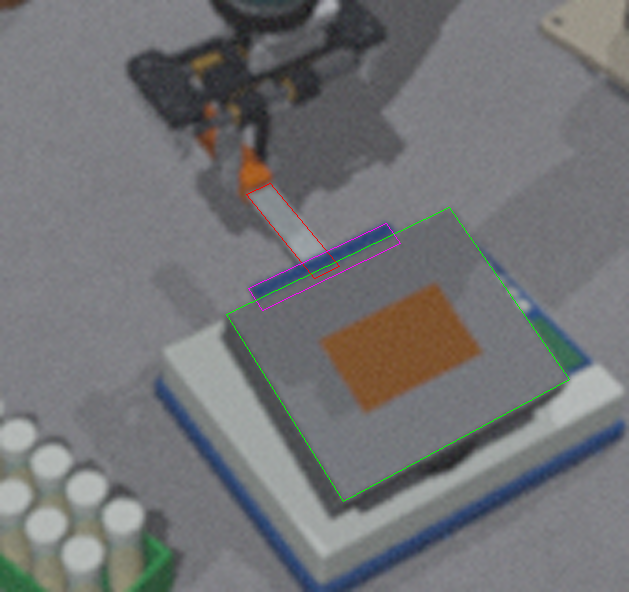

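Emit:
{"name": "jog_arm", "arguments": {"moves": [{"tx": -0.003,"ty": -0.011,"tz": 0,"ax": 0,"ay": 0,"az": -1,"grip": 0.0},{"tx": -0.006,"ty": -0.0215,"tz": 0,"ax": 0,"ay": 0,"az": -2,"grip": 0.0},{"tx": -0.01,"ty": -0.032,"tz": 0,"ax": 0,"ay": 0,"az": -3,"grip": 0.0},{"tx": -0.014,"ty": -0.0425,"tz": 0,"ax": 0,"ay": 0,"az": -4.1,"grip": 0.0},{"tx": -0.019,"ty": -0.0525,"tz": 0,"ax": 0,"ay": 0,"az": -5.1,"grip": 0.0},{"tx": -0.0245,"ty": -0.062,"tz": 0,"ax": 0,"ay": 0,"az": -6.2,"grip": 0.0},{"tx": -0.0305,"ty": -0.0715,"tz": 0,"ax": 0,"ay": 0,"az": -7.2,"grip": 0.0},{"tx": -0.0365,"ty": -0.0805,"tz": 0,"ax": 0,"ay": 0,"az": -8.2,"grip": 0.0},{"tx": -0.0435,"ty": -0.0895,"tz": 0,"ax": 0,"ay": 0,"az": -9.2,"grip": 0.0},{"tx": -0.0505,"ty": -0.0975,"tz": 0,"ax": 0,"ay": 0,"az": -10.3,"grip": 0.0},{"tx": -0.058,"ty": -0.1055,"tz": 0,"ax": 0,"ay": 0,"az": -11.3,"grip": 0.0},{"tx": -0.066,"ty": -0.1125,"tz": 0,"ax": 0,"ay": 0,"az": -12.3,"grip": 0.0},{"tx": -0.0745,"ty": -0.1195,"tz": 0,"ax": 0,"ay": 0,"az": -13.4,"grip": 0.0},{"tx": -0.0745,"ty": -0.1195,"tz": 0,"ax": 0,"ay": 0,"az": -13.4,"grip": 0.0}]}}

```text
t: 9.28
ee_pos: [0.5279, 0.0316, 0.2315]
eef_rot: [0.538, -0.459, 0.606, -0.364]
wrist_force: [1.3, 0.5, -1.4]
width: 0.0212
```

```bash
python3 - <<'E'
from h import *
save(*apply([-.0745,-.1195,0,0,0,-13.4]))
E
python3 chk.py a2 1.08; python3 arc.py 1.14 1.78 0.06
```

```text
9.2833 [0.5279 0.0316 0.2315] [0.5274 0.0295 0.2318] 0.02122731132173872 [ 1.3  0.5 -1.4] [ 0.42 -0.15 -0.08] [ 0.05 -0.15  0.08]
joints [-0.29  0.5  -0.04  1.74  0.34  1.08 -0.68]
top blade depth-z [np.float64(216.8), np.float64(221.6), np.float64(216.4), np.float64(249.4), np.float64(245.3), np.float64(245.1), np.float64(259.1), np.float64(261.7), np.float64(258.0), np.float64(274.2), np.float64(274.5), np.float64(272.7)]
scene blade depth-z [np.float64(-2.9), np.float64(-1.8), np.float64(-2.2), np.float64(-1.2), np.float64(-1.2), np.float64(-1.2), np.float64(-1.7), np.float64(-1.3), np.float64(-1.1), np.float64(-1.5), np.float64(-1.4), np.float64(-2.2)]
1.14 [-0.007, -0.0083, -0.0, -0.01, 0.03, -1.0]
1.2 [-0.0143, -0.0161, -0.0, -0.01, 0.03, -2.03]
1.26 [-0.022, -0.0235, -0.0, -0.01, 0.03, -3.06]
1.32 [-0.0301, -0.0303, -0.0, -0.01, 0.03, -4.09]
1.38 [-0.0385, -0.0367, -0.0, -0.01, 0.03, -5.13]
1.44 [-0.0471, -0.0426, -0.0, -0.01, 0.03, -6.16]
1.5 [-0.0561, -0.048, -0.0, -0.01, 0.03, -7.19]
1.56 [-0.0652, -0.0527, -0.0, -0.01, 0.03, -8.22]
1.62 [-0.0746, -0.0569, 0.0, -0.01, 0.03, -9.25]
1.68 [-0.0841, -0.0606, 0.0, -0.01, 0.03, -10.28]
1.74 [-0.0937, -0.0637, 0.0, -0.01, 0.03, -11.31]
```

View pics/a2_scene.png

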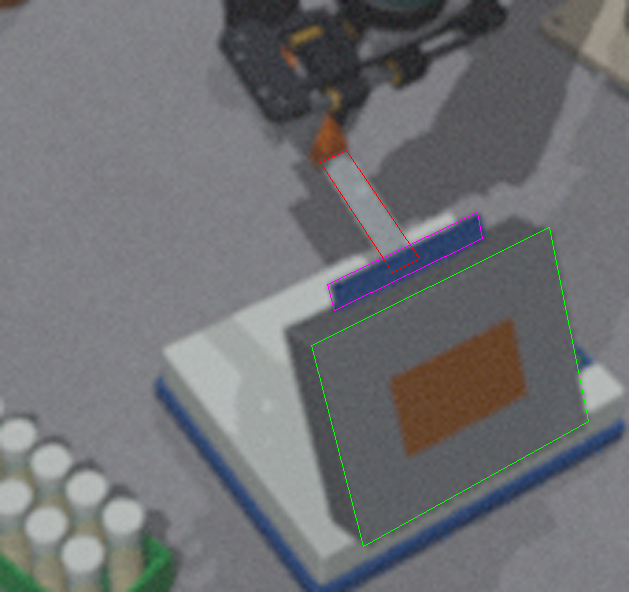

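View pics/a2_top.png

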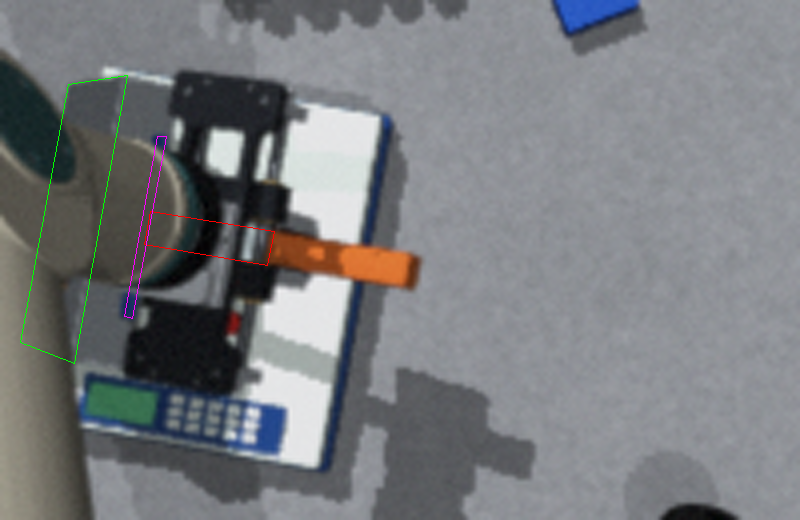

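Emit:
{"name": "jog_arm", "arguments": {"moves": [{"tx": -0.007,"ty": -0.0085,"tz": 0,"ax": 0,"ay": 0,"az": -1,"grip": 0.0},{"tx": -0.0145,"ty": -0.016,"tz": 0,"ax": 0,"ay": 0,"az": -2,"grip": 0.0},{"tx": -0.022,"ty": -0.0235,"tz": 0,"ax": 0,"ay": 0,"az": -3.1,"grip": 0.0},{"tx": -0.03,"ty": -0.0305,"tz": 0,"ax": 0,"ay": 0,"az": -4.1,"grip": 0.0},{"tx": -0.0385,"ty": -0.0365,"tz": 0,"ax": 0,"ay": 0,"az": -5.1,"grip": 0.0},{"tx": -0.047,"ty": -0.0425,"tz": 0,"ax": 0,"ay": 0,"az": -6.2,"grip": 0.0},{"tx": -0.056,"ty": -0.048,"tz": 0,"ax": 0,"ay": 0,"az": -7.2,"grip": 0.0},{"tx": -0.065,"ty": -0.0525,"tz": 0,"ax": 0,"ay": 0,"az": -8.2,"grip": 0.0},{"tx": -0.0745,"ty": -0.057,"tz": 0,"ax": 0,"ay": 0,"az": -9.2,"grip": 0.0},{"tx": -0.084,"ty": -0.0605,"tz": 0,"ax": 0,"ay": 0,"az": -10.3,"grip": 0.0},{"tx": -0.089,"ty": -0.062,"tz": 0,"ax": 0,"ay": 0,"az": -10.8,"grip": 0.0},{"tx": -0.089,"ty": -0.062,"tz": 0,"ax": 0,"ay": 0,"az": -10.8,"grip": 0.0}]}}

```text
t: 10.38
ee_pos: [0.5448, 0.1329, 0.2609]
eef_rot: [0.579, -0.407, 0.638, -0.305]
wrist_force: [-0.1, -0.6, -1.5]
width: 0.0216
```

```bash
python3 - <<'E'
from h import *
save(*apply([-.089,-.062,0,0,0,-10.8]))
E
python3 chk.py a3 1.70
```

```text
10.3833 [0.5448 0.1329 0.2609] [0.5448 0.1321 0.2622] 0.021558726801158556 [-0.1 -0.6 -1.5] [ 0.67 -0.2  -0.03] [-0.04 -0.09  0.02]
joints [-0.53  0.63 -0.01  1.49  0.39  1.39 -0.86]
top blade depth-z [np.float64(138.7), np.float64(139.5), np.float64(139.0), np.float64(145.2), np.float64(-1.0), np.float64(144.3), np.float64(2.4), np.float64(2.8), np.float64(2.9), np.float64(170.8), np.float64(169.2), np.float64(170.4)]
scene blade depth-z [np.float64(-0.7), np.float64(-0.5), np.float64(-0.4), np.float64(-0.9), np.float64(-0.1), np.float64(-0.3), np.float64(-1.0), np.float64(-1.0), np.float64(-1.2), np.float64(-1.5), np.float64(-1.5), np.float64(-1.2)]
```

View pics/a3_scene.png

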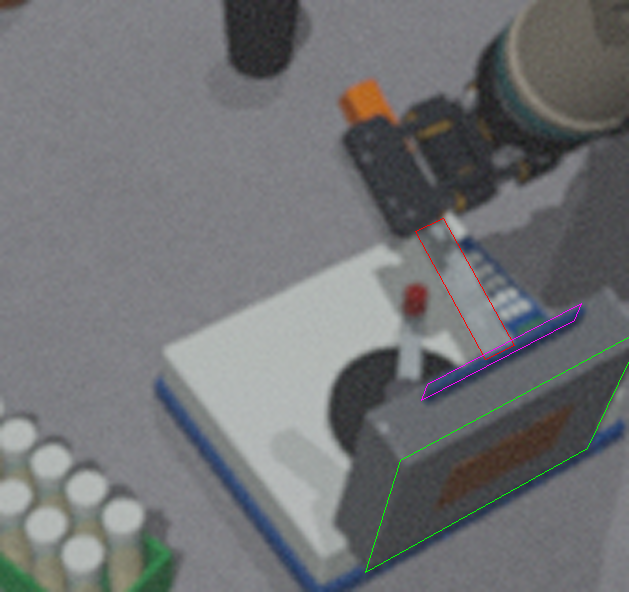

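```bash
python3 - <<'E'
from h import *
b=load()
q=toolrot(80.35,0)
print(rel(*apply([.12,0,0,0,0,0],b)))
print(rel(np.array([.53,-.10,.25]),q)); print(rel(np.array([.53,-.24,.20]),q)); print(rel(np.array([.53,-.24,.0075]),q))
E
```

```text
[0.12, 0.0, -0.0, 0.0, 0.0, 0.0]
[0.1956, 0.1241, 0.0242, -0.01, 0.03, 29.39]
[0.2913, 0.2354, 0.0476, -0.01, 0.03, 29.39]
[0.1968, 0.4032, 0.0476, -0.01, 0.03, 29.39]
```

Emit:
{"name": "jog_arm", "arguments": {"moves": [{"tx": 0.02,"ty": 0,"tz": 0,"ax": 0,"ay": 0,"az": 0,"grip": 0.0},{"tx": 0.055,"ty": 0,"tz": 0,"ax": 0,"ay": 0,"az": 0,"grip": 0.0},{"tx": 0.09,"ty": 0,"tz": 0,"ax": 0,"ay": 0,"az": 0,"grip": 0.0},{"tx": 0.12,"ty": 0,"tz": 0,"ax": 0,"ay": 0,"az": 0,"grip": 0.0},{"tx": 0.14,"ty": 0.03,"tz": 0.006,"ax": 0,"ay": 0,"az": 6,"grip": 0.0},{"tx": 0.158,"ty": 0.06,"tz": 0.012,"ax": 0,"ay": 0,"az": 12,"grip": 0.0},{"tx": 0.177,"ty": 0.092,"tz": 0.018,"ax": 0,"ay": 0,"az": 18,"grip": 0.0},{"tx": 0.196,"ty": 0.124,"tz": 0.024,"ax": 0,"ay": 0,"az": 24,"grip": 0.0},{"tx": 0.219,"ty": 0.151,"tz": 0.03,"ax": 0,"ay": 0,"az": 29.4,"grip": 0.0},{"tx": 0.243,"ty": 0.179,"tz": 0.036,"ax": 0,"ay": 0,"az": 29.4,"grip": 0.0},{"tx": 0.267,"ty": 0.207,"tz": 0.042,"ax": 0,"ay": 0,"az": 29.4,"grip": 0.0},{"tx": 0.291,"ty": 0.235,"tz": 0.0475,"ax": 0,"ay": 0,"az": 29.4,"grip": 0.0},{"tx": 0.291,"ty": 0.235,"tz": 0.0475,"ax": 0,"ay": 0,"az": 29.4,"grip": 0.0},{"tx": 0.291,"ty": 0.235,"tz": 0.0475,"ax": 0,"ay": 0,"az": 29.4,"grip": 0.0}]}}

```text
t: 11.65
ee_pos: [0.5274, -0.2434, 0.1994]
eef_rot: [-0.455, 0.542, -0.541, 0.454]
wrist_force: [-0.6, 0.1, -0.6]
width: 0.0215
```

```bash
python3 - <<'E'
from h import *
save(*apply([.291,.235,.0475,0,0,29.4]))
E
python3 chk.py b1 1.68
python3 - <<'E'
from h import *
print(rel(np.array([.53,-.24,.0075]),toolrot(80.35,0)))
E
```

```text
11.65 [ 0.5274 -0.2434  0.1994] [ 0.53   -0.2395  0.2002] 0.021461517844247973 [-0.6  0.1 -0.6] [ 0.03 -0.08 -0.02] [-0.12  0.41 -0.07]
joints [ 0.43  0.54 -0.07  1.72  0.05  0.89  0.16]
top blade depth-z [np.float64(0.5), np.float64(0.5), np.float64(0.4), np.float64(-0.1), np.float64(1.2), np.float64(0.3), np.float64(-1.8), np.float64(-0.5), np.float64(0.4), np.float64(-0.3), np.float64(0.4), np.float64(0.1)]
scene blade depth-z [np.float64(-1.4), np.float64(-0.7), np.float64(-3.9), np.float64(-2.0), np.float64(-1.6), np.float64(-3.2), np.float64(-1.9), np.float64(-1.7), np.float64(-2.0), np.float64(-2.8), np.float64(-2.2), np.float64(-2.9)]
[0.0005, 0.1927, 0.0001, -0.0, 0.03, -0.01]
```

View pics/b1_scene.png

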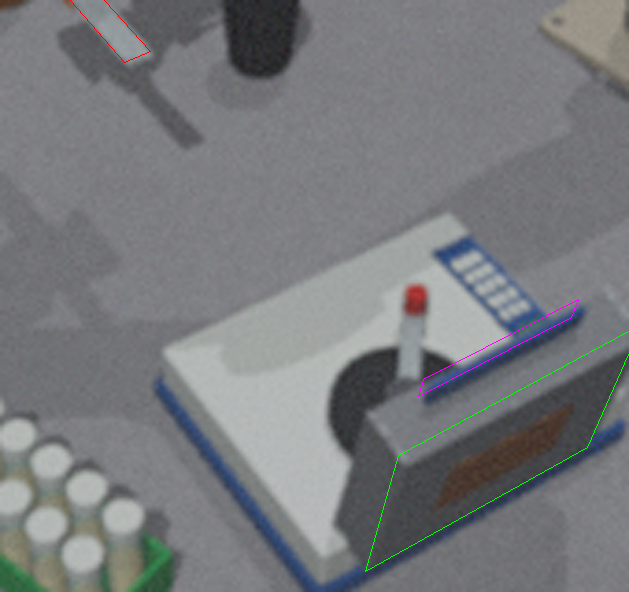

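View pics/b1_top.png

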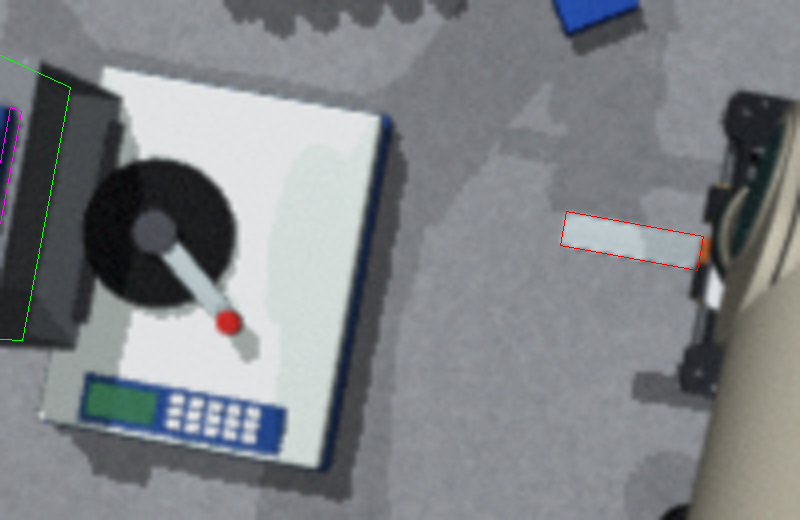

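Emit:
{"name": "jog_arm", "arguments": {"moves": [{"tx": 0,"ty": 0.04,"tz": 0,"ax": 0,"ay": 0,"az": 0,"grip": 0.0},{"tx": 0,"ty": 0.08,"tz": 0,"ax": 0,"ay": 0,"az": 0,"grip": 0.0},{"tx": 0,"ty": 0.12,"tz": 0,"ax": 0,"ay": 0,"az": 0,"grip": 0.0},{"tx": 0,"ty": 0.15,"tz": 0,"ax": 0,"ay": 0,"az": 0,"grip": 0.0},{"tx": 0,"ty": 0.17,"tz": 0,"ax": 0,"ay": 0,"az": 0,"grip": 0.0},{"tx": 0,"ty": 0.182,"tz": 0,"ax": 0,"ay": 0,"az": 0,"grip": 0.0},{"tx": 0,"ty": 0.188,"tz": 0,"ax": 0,"ay": 0,"az": 0,"grip": 0.0},{"tx": 0,"ty": 0.192,"tz": 0,"ax": 0,"ay": 0,"az": 0,"grip": 0.0},{"tx": 0,"ty": 0.193,"tz": 0,"ax": 0,"ay": 0,"az": 0,"grip": 0.0},{"tx": 0,"ty": 0.193,"tz": 0,"ax": 0,"ay": 0,"az": 0,"grip": 0.0}]}}

```text
t: 12.58
ee_pos: [0.531, -0.2396, 0.0084]
eef_rot: [0.456, -0.539, 0.541, -0.457]
wrist_force: [-0.3, -0.5, -1.5]
width: 0.0218
```

Emit:
{"name": "jog_arm", "arguments": {"moves": [{"tx": 0,"ty": 0.0015,"tz": 0,"ax": 0,"ay": 0,"az": 0,"grip": 0.0},{"tx": 0,"ty": 0.0015,"tz": 0,"ax": 0,"ay": 0,"az": 0,"grip": 0.0},{"tx": 0,"ty": 0.0015,"tz": 0,"ax": 0,"ay": 0,"az": 0,"grip": 0.05},{"tx": 0,"ty": 0.0015,"tz": 0,"ax": 0,"ay": 0,"az": 0,"grip": 0.05},{"tx": 0,"ty": 0.0015,"tz": 0,"ax": 0,"ay": 0,"az": 0,"grip": 0.05},{"tx": 0,"ty": 0.0015,"tz": 0,"ax": 0,"ay": 0,"az": 0,"grip": 0.05},{"tx": 0,"ty": -0.02,"tz": 0,"ax": 0,"ay": 0,"az": 0,"grip": 0.05},{"tx": 0,"ty": -0.05,"tz": 0,"ax": 0,"ay": 0,"az": 0,"grip": 0.05},{"tx": 0,"ty": -0.09,"tz": 0,"ax": 0,"ay": 0,"az": 0,"grip": 0.05},{"tx": 0,"ty": -0.13,"tz": 0,"ax": 0,"ay": 0,"az": 0,"grip": 0.0},{"tx": 0,"ty": -0.17,"tz": 0,"ax": 0,"ay": 0,"az": 0,"grip": 0.0},{"tx": 0,"ty": -0.18,"tz": 0,"ax": 0,"ay": 0,"az": 0,"grip": 0.0}], "force": 30}}

```text
t: 13.58
ee_pos: [0.5333, -0.2409, 0.1937]
eef_rot: [0.454, -0.537, 0.544, -0.458]
wrist_force: [0.9, 0.1, 0.3]
width: 0.0338
```

```bash
python3 - <<'E'
from h import *
save(*apply([0,.193,0,0,0,0])); save(*apply([0,-.18,0,0,0,0]))
for c in ('top','scene'):
    p=shot(c,'c_'+c+'.png')
    r=robot.spot_point('lever_knob',p);
    for d in r[:2]: print(c,d['location'],d['p'],world(p,*d['location']),world(p,*d['location'],z=.0975))
    f=p['frame'].astype(int); w=cloud(p)
    m=(f[...,2]>110)&(f[...,2]>2*f[...,0])&(f[...,2]>2*f[...,1])&(abs(w[...,0]-.5)<.15)&(abs(w[...,1]-.1)<.12)&(w[...,2]>.07)&(w[...,2]<.11)
    v,u=np.where(m); print(len(u),u.mean(),v.mean(),w[m].mean(0), world(p,u.mean(),v.mean(),z=.0975 if c=='top' else .088))
    ph=PR.inv().apply(w[m].mean(0)-PO); print('photom',ph)
s=robot.state();print(s['t'],s['ee_pos'],load()[0],s['width'])
print('nominal knob',P(-55,-35,97.5))
E
```

```text
top [254.2, 221.5] 0.77 [0.47969599 0.10522907 0.09491671] [0.47970331 0.10484712 0.0975    ]
26 256.5 220.0 [0.48401573 0.09835711 0.09747907] [0.48401759 0.0983535  0.0975    ]
photom [-0.05426027 -0.03574427  0.09747907]
scene [379.5, 227.0] 0.65 [0.45912598 0.07143008 0.05971424] [0.48535755 0.0923304  0.0975    ]
27 381.77777777777777 230.33333333333334 [0.48696005 0.10267837 0.09403916] [0.48279372 0.09942019 0.088     ]
photom [-0.05208198 -0.0309906   0.09403916]
13.7833 [ 0.52899953 -0.23923576  0.18611386] [ 0.52996019 -0.23950333  0.1872333 ] 0.017568385921556087
nominal knob [0.48341122 0.09921485 0.0975    ]
```

View pics/c_top.png

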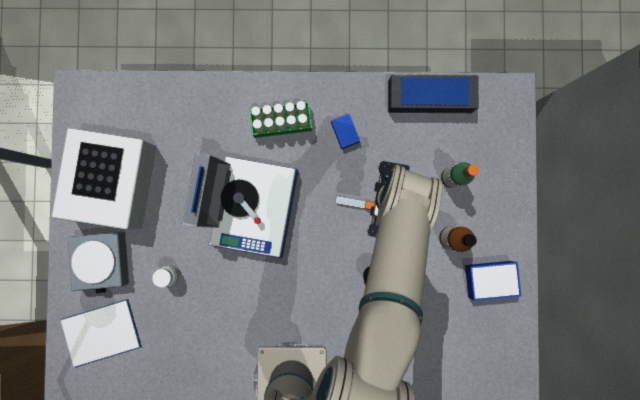

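View pics/c_scene.png

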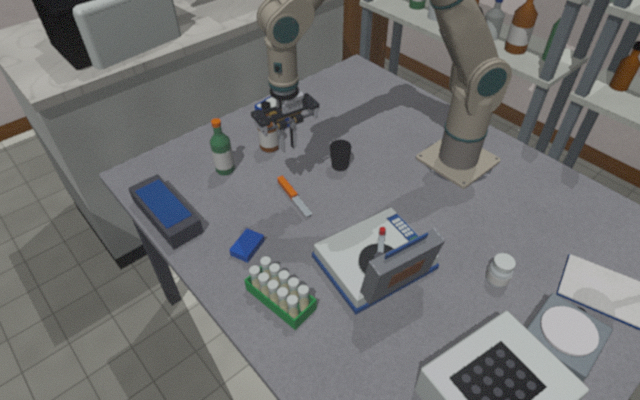

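```bash
cat > lev.py <<'E'
import sys; from h import *
def lp(a,g,z,r=85):  # a = travel from rest (rad)
    A=math.radians(-130)+a
    rad=np.array([math.cos(A),math.sin(A)]); tan=np.array([-math.sin(A),math.cos(A)])
    xy=np.array([0,30])+r*rad-(21.5+g)*tan
    T=PR.apply([tan[0],tan[1],0]); ty=np.array([0,0,-1.]); tx=np.cross(ty,T)
    return P(xy[0],xy[1],z),R.from_matrix(np.stack([tx,ty,T],1)),T,PR.apply([rad[0],rad[1],0])
def show(a,g,z):
    p=lp(a,g,z); print(round(a,3),g,z,p[0].round(4),rel(p[0],p[1]))
E
python3 - <<'E'
from lev import *
save(robot.state()['ee_pos'],load()[1]) if 0 else None
show(0,16,187); show(0,16,82)
E
```

```text
0 16 187 [0.4595 0.1276 0.187 ] [-0.3502, 0.0003, -0.1309, 0.0, 40.03, -0.01]
0 16 82 [0.4595 0.1276 0.082 ] [-0.3502, 0.1053, -0.1309, 0.0, 40.03, -0.01]
```

Emit:
{"name": "jog_arm", "arguments": {"moves": [{"tx": -0.035,"ty": 0,"tz": -0.013,"ax": 0,"ay": 4,"az": 0,"grip": 0.0},{"tx": -0.07,"ty": 0,"tz": -0.026,"ax": 0,"ay": 8,"az": 0,"grip": 0.0},{"tx": -0.105,"ty": 0,"tz": -0.039,"ax": 0,"ay": 12,"az": 0,"grip": 0.0},{"tx": -0.14,"ty": 0,"tz": -0.052,"ax": 0,"ay": 16,"az": 0,"grip": 0.0},{"tx": -0.175,"ty": 0,"tz": -0.065,"ax": 0,"ay": 20,"az": 0,"grip": 0.0},{"tx": -0.21,"ty": 0,"tz": -0.078,"ax": 0,"ay": 24,"az": 0,"grip": 0.0},{"tx": -0.245,"ty": 0,"tz": -0.091,"ax": 0,"ay": 28,"az": 0,"grip": 0.0},{"tx": -0.28,"ty": 0,"tz": -0.104,"ax": 0,"ay": 32,"az": 0,"grip": 0.0},{"tx": -0.315,"ty": 0,"tz": -0.117,"ax": 0,"ay": 36,"az": 0,"grip": 0.0},{"tx": -0.34,"ty": 0,"tz": -0.127,"ax": 0,"ay": 40,"az": 0,"grip": 0.0},{"tx": -0.35,"ty": 0,"tz": -0.131,"ax": 0,"ay": 40,"az": 0,"grip": 0.0},{"tx": -0.35,"ty": 0,"tz": -0.131,"ax": 0,"ay": 40,"az": 0,"grip": 0.0}]}}

```text
t: 14.78
ee_pos: [0.4574, 0.1297, 0.1854]
eef_rot: [-0.248, 0.663, -0.663, 0.245]
wrist_force: [-0.5, -0.3, -0.3]
width: 0.0007
```

```bash
python3 - <<'E'
from lev import *
save(*apply([-.35,0,-.131,0,40,0]))
s=robot.state();print(s['t'],s['ee_pos'],load()[0],s['width'],s['joints'],s['wrist_force'])
show(0,16,82);show(0,6,82)
p=shot('top'); im=cv2.resize(p['frame'][140:270,170:370],None,fx=4,fy=4,interpolation=cv2.INTER_CUBIC)
cv2.imwrite('pics/d_top.png',im)
p=shot('scene'); cv2.imwrite('pics/d_sc.png',cv2.resize(p['frame'][130:310,290:470],None,fx=3.3,fy=3.3))
E
```

```text
14.7833 [0.45735885 0.12970811 0.1854242 ] [0.45930597 0.1274694  0.18726746] 0.0007292535585844701 [-0.40833753  0.41415939  0.10115515  2.01123953 -0.06214154  0.72295503
 -1.12786519] [-0.51370106 -0.31597907 -0.3278753 ]
0 16 82 [0.4595 0.1276 0.082 ] [-0.0002, 0.1053, -0.0, 0.0, 0.03, -0.0]
0 6 82 [0.4659 0.12   0.082 ] [-0.0002, 0.1053, 0.01, 0.0, 0.03, -0.0]
```

View pics/d_sc.png

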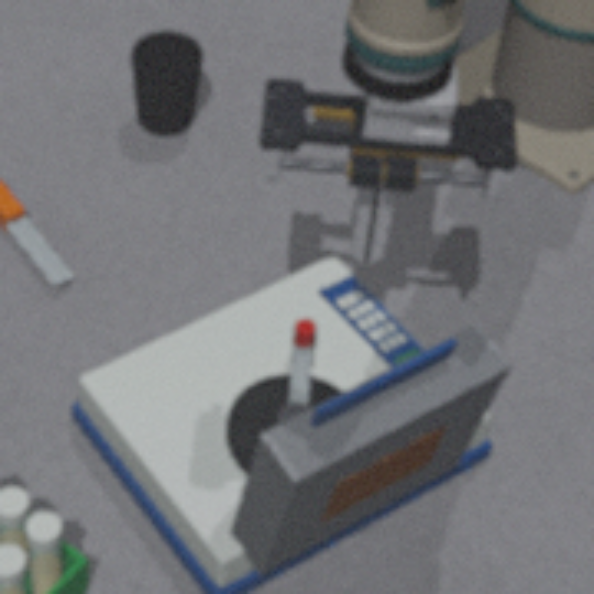

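Emit:
{"name": "jog_arm", "arguments": {"moves": [{"tx": 0,"ty": 0.03,"tz": 0,"ax": 0,"ay": 0,"az": 0,"grip": 0.0},{"tx": 0,"ty": 0.06,"tz": 0,"ax": 0,"ay": 0,"az": 0,"grip": 0.0},{"tx": 0,"ty": 0.09,"tz": 0,"ax": 0,"ay": 0,"az": 0,"grip": 0.0},{"tx": 0,"ty": 0.105,"tz": 0,"ax": 0,"ay": 0,"az": 0,"grip": 0.0},{"tx": 0,"ty": 0.105,"tz": 0,"ax": 0,"ay": 0,"az": 0,"grip": 0.0},{"tx": 0,"ty": 0.105,"tz": 0.005,"ax": 0,"ay": 0,"az": 0,"grip": 0.0},{"tx": 0,"ty": 0.105,"tz": 0.01,"ax": 0,"ay": 0,"az": 0,"grip": 0.0},{"tx": 0,"ty": 0.105,"tz": 0.01,"ax": 0,"ay": 0,"az": 0,"grip": 0.0}]}}

```text
t: 15.55
ee_pos: [0.4681, 0.118, 0.0835]
eef_rot: [0.242, -0.664, 0.664, -0.244]
wrist_force: [0.1, 0.1, -0.2]
width: 0.0006
```

```bash
cat >> lev.py <<'E'
def chk(a,pic=None):
    s=robot.state(); p=lp(a,0,82); f=np.array(s['wrist_force'])
    e=np.array(s['ee_pos'])-load()[0]
    print('t',s['t'],'F along push',round(-f@p[2],2),'F',f.round(1),'lag mm',(1000*e@p[2]).round(1),'pos',np.round(s['ee_pos'],4))
    if pic:
        q=shot('top'); cv2.imwrite('pics/%s.png'%pic,cv2.resize(q['frame'][150:270,190:310],None,fx=4,fy=4,interpolation=cv2.INTER_CUBIC))
        q=shot('scene'); cv2.imwrite('pics/%s_s.png'%pic,cv2.resize(q['frame'][180:310,310:440],None,fx=4,fy=4,interpolation=cv2.INTER_CUBIC))
E
python3 - <<'E'
from lev import *
save(*apply([0,.105,.01,0,0,0]))
chk(0,'e')
show(0,0,82)
for a in np.arange(.05,.56,.05): show(a,0,82)
E
```

```text
t 15.55 F along push 0.04 F [ 0.1  0.1 -0.2] lag mm 2.9 pos [0.4681 0.118  0.0835]
0 0 82 [0.4698 0.1154 0.082 ] [-0.0002, 0.0003, 0.006, 0.0, 0.03, -0.0]
0.05 0 82 [0.4719 0.1115 0.082 ] [0.0008, 0.0003, 0.0103, 0.0, -2.84, -0.0]
0.1 0 82 [0.4741 0.1078 0.082 ] [0.0015, 0.0003, 0.0146, 0.0, -5.7, -0.0]
0.15 0 82 [0.4765 0.1041 0.082 ] [0.0021, 0.0003, 0.0189, 0.0, -8.57, -0.0]
0.2 0 82 [0.4791 0.1006 0.082 ] [0.0024, 0.0003, 0.0233, 0.0, -11.43, -0.0]
0.25 0 82 [0.4818 0.0972 0.082 ] [0.0025, 0.0003, 0.0277, 0.0, -14.3, -0.0]
0.3 0 82 [0.4848 0.0939 0.082 ] [0.0024, 0.0003, 0.0321, 0.0, -17.16, -0.0]
0.35 0 82 [0.4879 0.0908 0.082 ] [0.002, 0.0003, 0.0364, 0.0, -20.03, -0.0]
0.4 0 82 [0.4911 0.0878 0.082 ] [0.0015, 0.0003, 0.0408, 0.0, -22.89, -0.01]
0.45 0 82 [0.4945 0.085  0.082 ] [0.0007, 0.0003, 0.0451, 0.0, -25.76, -0.01]
0.5 0 82 [0.498  0.0824 0.082 ] [-0.0003, 0.0003, 0.0494, 0.0, -28.62, -0.01]
0.55 0 82 [0.5016 0.08   0.082 ] [-0.0015, 0.0003, 0.0536, 0.0, -31.48, -0.01]
```

View pics/e_s.png

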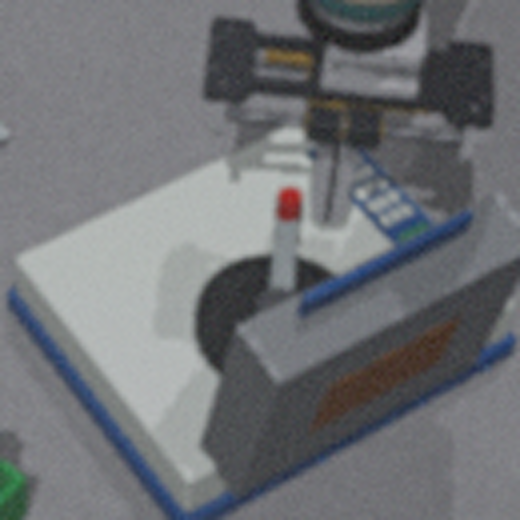

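Emit:
{"name": "jog_arm", "arguments": {"moves": [{"tx": 0,"ty": 0,"tz": 0.003,"ax": 0,"ay": 0,"az": 0,"grip": 0.0},{"tx": 0,"ty": 0,"tz": 0.006,"ax": 0,"ay": 0,"az": 0,"grip": 0.0},{"tx": 0.0005,"ty": 0,"tz": 0.008,"ax": 0,"ay": -1.4,"az": 0,"grip": 0.0},{"tx": 0.001,"ty": 0,"tz": 0.0105,"ax": 0,"ay": -2.8,"az": 0,"grip": 0.0},{"tx": 0.0015,"ty": 0,"tz": 0.0145,"ax": 0,"ay": -5.7,"az": 0,"grip": 0.0},{"tx": 0.002,"ty": 0,"tz": 0.019,"ax": 0,"ay": -8.6,"az": 0,"grip": 0.0},{"tx": 0.0025,"ty": 0,"tz": 0.0235,"ax": 0,"ay": -11.4,"az": 0,"grip": 0.0},{"tx": 0.0025,"ty": 0,"tz": 0.0275,"ax": 0,"ay": -14.3,"az": 0,"grip": 0.0},{"tx": 0.0025,"ty": 0,"tz": 0.032,"ax": 0,"ay": -17.2,"az": 0,"grip": 0.0},{"tx": 0.0025,"ty": 0,"tz": 0.032,"ax": 0,"ay": -17.2,"az": 0,"grip": 0.0},{"tx": 0.0025,"ty": 0,"tz": 0.032,"ax": 0,"ay": -17.2,"az": 0,"grip": 0.0}]}}

```text
t: 16.57
ee_pos: [0.4841, 0.0941, 0.0822]
eef_rot: [-0.341, 0.62, -0.619, 0.34]
wrist_force: [-2.4, 2.4, 2.2]
width: 0.0004
```

```bash
python3 - <<'E'
from lev import *
save(*apply([.0025,0,.032,0,-17.2,0]))
chk(0.3,'f')
for a in np.arange(.35,.6,.05): show(a,0,82)
E
```

```text
t 16.5667 F along push 3.29 F [-2.4  2.4  2.2] lag mm -0.6 pos [0.4841 0.0941 0.0822]
0.35 0 82 [0.4879 0.0908 0.082 ] [0.0009, 0.0003, 0.0044, 0.0, -2.83, -0.01]
0.4 0 82 [0.4911 0.0878 0.082 ] [0.0016, 0.0003, 0.0087, 0.0, -5.69, -0.01]
0.45 0 82 [0.4945 0.085  0.082 ] [0.0022, 0.0003, 0.0131, 0.0, -8.56, -0.01]
0.5 0 82 [0.498  0.0824 0.082 ] [0.0025, 0.0003, 0.0174, 0.0, -11.42, -0.01]
0.55 0 82 [0.5016 0.08   0.082 ] [0.0026, 0.0003, 0.0218, 0.0, -14.28, -0.01]
```

View pics/f_s.png

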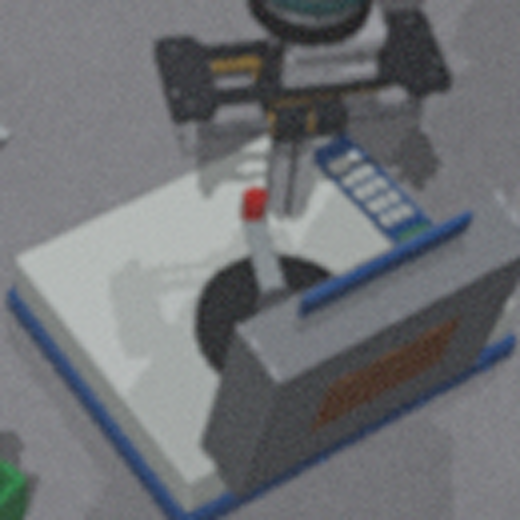

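Emit:
{"name": "jog_arm", "arguments": {"moves": [{"tx": 0.001,"ty": 0,"tz": 0.0045,"ax": 0,"ay": -2.8,"az": 0,"grip": 0.0},{"tx": 0.0015,"ty": 0,"tz": 0.0085,"ax": 0,"ay": -5.7,"az": 0,"grip": 0.0},{"tx": 0.002,"ty": 0,"tz": 0.013,"ax": 0,"ay": -8.6,"az": 0,"grip": 0.0},{"tx": 0.0025,"ty": 0,"tz": 0.0175,"ax": 0,"ay": -11.4,"az": 0,"grip": 0.0},{"tx": 0.0025,"ty": 0,"tz": 0.022,"ax": 0,"ay": -14.3,"az": 0,"grip": 0.0},{"tx": 0.0025,"ty": 0,"tz": 0.022,"ax": 0,"ay": -14.3,"az": 0,"grip": 0.0},{"tx": 0.0025,"ty": 0,"tz": 0.022,"ax": 0,"ay": -14.3,"az": 0,"grip": 0.0}]}}

```text
t: 17.25
ee_pos: [0.5009, 0.0798, 0.082]
eef_rot: [-0.415, 0.573, -0.573, 0.414]
wrist_force: [-3.5, 2.4, 2.0]
width: 0.0006
```

```bash
python3 - <<'E'
from lev import *
save(*apply([.0025,0,.022,0,-14.3,0]))
chk(0.55)
for a in np.arange(.58,.85,.03): show(a,0,82)
E
```

```text
t 17.25 F along push 4.04 F [-3.5  2.4  2. ] lag mm -0.9 pos [0.5009 0.0798 0.082 ]
0.58 0 82 [0.5039 0.0786 0.082 ] [0.0006, 0.0003, 0.0024, 0.0, -1.7, -0.01]
0.61 0 82 [0.5062 0.0773 0.082 ] [0.0012, 0.0003, 0.0049, 0.0, -3.42, -0.01]
0.64 0 82 [0.5085 0.0761 0.082 ] [0.0016, 0.0003, 0.0075, 0.0, -5.14, -0.01]
0.67 0 82 [0.5108 0.0749 0.082 ] [0.002, 0.0003, 0.0101, 0.0, -6.86, -0.01]
0.7 0 82 [0.5132 0.0738 0.082 ] [0.0023, 0.0003, 0.0127, 0.0, -8.58, -0.01]
0.73 0 82 [0.5157 0.0728 0.082 ] [0.0025, 0.0003, 0.0154, 0.0, -10.3, -0.01]
0.76 0 82 [0.5181 0.0718 0.082 ] [0.0027, 0.0003, 0.018, 0.0, -12.02, -0.01]
0.79 0 82 [0.5206 0.071  0.082 ] [0.0027, 0.0003, 0.0206, 0.0, -13.74, -0.01]
0.82 0 82 [0.5231 0.0702 0.082 ] [0.0027, 0.0003, 0.0232, -0.0, -15.45, -0.01]
0.85 0 82 [0.5256 0.0694 0.082 ] [0.0026, 0.0003, 0.0259, -0.0, -17.17, -0.01]
```

Emit:
{"name": "jog_arm", "arguments": {"moves": [{"tx": 0.0003,"ty": 0,"tz": 0.0013,"ax": 0,"ay": -0.9,"az": 0,"grip": 0.0},{"tx": 0.0006,"ty": 0,"tz": 0.0025,"ax": 0,"ay": -1.7,"az": 0,"grip": 0.0},{"tx": 0.0006,"ty": 0,"tz": 0.0025,"ax": 0,"ay": -1.7,"az": 0,"grip": 0.0},{"tx": 0.0006,"ty": 0,"tz": 0.0025,"ax": 0,"ay": -1.7,"az": 0,"grip": 0.0}]}}

```text
t: 17.58
ee_pos: [0.5035, 0.0783, 0.0821]
eef_rot: [-0.424, 0.566, -0.566, 0.423]
wrist_force: [-4.9, 1.0, 1.0]
width: 0.0002
```

Emit:
{"name": "jog_arm", "arguments": {"moves": [{"tx": 0.0003,"ty": 0,"tz": 0.0013,"ax": 0,"ay": -0.9,"az": 0,"grip": 0.0},{"tx": 0.0006,"ty": 0,"tz": 0.0025,"ax": 0,"ay": -1.7,"az": 0,"grip": 0.0},{"tx": 0.0006,"ty": 0,"tz": 0.0025,"ax": 0,"ay": -1.7,"az": 0,"grip": 0.0},{"tx": 0.0006,"ty": 0,"tz": 0.0025,"ax": 0,"ay": -1.7,"az": 0,"grip": 0.0}]}}

```text
t: 17.92
ee_pos: [0.5062, 0.0769, 0.0821]
eef_rot: [0.432, -0.56, 0.56, -0.432]
wrist_force: [-4.7, 1.7, 1.1]
width: 0.0002
```

Emit:
{"name": "jog_arm", "arguments": {"moves": [{"tx": 0.0003,"ty": 0,"tz": 0.0013,"ax": 0,"ay": -0.9,"az": 0,"grip": 0.0},{"tx": 0.0006,"ty": 0,"tz": 0.0025,"ax": 0,"ay": -1.7,"az": 0,"grip": 0.0},{"tx": 0.0006,"ty": 0,"tz": 0.0025,"ax": 0,"ay": -1.7,"az": 0,"grip": 0.0},{"tx": 0.0006,"ty": 0,"tz": 0.0025,"ax": 0,"ay": -1.7,"az": 0,"grip": 0.0}]}}

```text
t: 18.25
ee_pos: [0.5085, 0.0757, 0.0821]
eef_rot: [0.44, -0.554, 0.554, -0.44]
wrist_force: [-5.3, -0.2, 0.5]
width: 0.0007
```

Emit:
{"name": "jog_arm", "arguments": {"moves": [{"tx": 0.0003,"ty": 0,"tz": 0.0013,"ax": 0,"ay": -0.9,"az": 0,"grip": 0.0},{"tx": 0.0006,"ty": 0,"tz": 0.0025,"ax": 0,"ay": -1.7,"az": 0,"grip": 0.0},{"tx": 0.0006,"ty": 0,"tz": 0.0025,"ax": 0,"ay": -1.7,"az": 0,"grip": 0.0},{"tx": 0.0006,"ty": 0,"tz": 0.0025,"ax": 0,"ay": -1.7,"az": 0,"grip": 0.0}]}}

```text
t: 18.58
ee_pos: [0.5107, 0.0746, 0.0822]
eef_rot: [0.448, -0.547, 0.547, -0.448]
wrist_force: [-4.8, -0.1, 0.1]
width: 0.0004
```

Emit:
{"name": "jog_arm", "arguments": {"moves": [{"tx": 0.0003,"ty": 0,"tz": 0.0013,"ax": 0,"ay": -0.9,"az": 0,"grip": 0.0},{"tx": 0.0006,"ty": 0,"tz": 0.0025,"ax": 0,"ay": -1.7,"az": 0,"grip": 0.0},{"tx": 0.0006,"ty": 0,"tz": 0.0025,"ax": 0,"ay": -1.7,"az": 0,"grip": 0.0},{"tx": 0.0006,"ty": 0,"tz": 0.0025,"ax": 0,"ay": -1.7,"az": 0,"grip": 0.0}]}}

```text
t: 18.92
ee_pos: [0.513, 0.0736, 0.0822]
eef_rot: [0.456, -0.54, 0.54, -0.456]
wrist_force: [-4.6, -1.5, 0.8]
width: 0.0006
```

Emit:
{"name": "jog_arm", "arguments": {"moves": [{"tx": 0.0003,"ty": 0,"tz": 0.0013,"ax": 0,"ay": -0.9,"az": 0,"grip": 0.0},{"tx": 0.0006,"ty": 0,"tz": 0.0025,"ax": 0,"ay": -1.7,"az": 0,"grip": 0.0},{"tx": 0.0006,"ty": 0,"tz": 0.0025,"ax": 0,"ay": -1.7,"az": 0,"grip": 0.0},{"tx": 0.0006,"ty": 0,"tz": 0.0025,"ax": 0,"ay": -1.7,"az": 0,"grip": 0.0}]}}

```text
t: 19.25
ee_pos: [0.5153, 0.0725, 0.0822]
eef_rot: [0.464, -0.533, 0.533, -0.464]
wrist_force: [-5.4, -0.8, 0.8]
width: 0.0004
```

```bash
python3 - <<'E'
from lev import *
for i in range(6): save(*apply([.0006,0,.0025,0,-1.7,0]))
chk(0.73,'g')
for a in (.73,.76,.79): show(a,0,82)
E
```

```text
t 19.25 F along push 5.2 F [-5.4 -0.8  0.8] lag mm -0.2 pos [0.5153 0.0725 0.0822]
0.73 0 82 [0.5157 0.0728 0.082 ] [0.0001, 0.0003, 0.0001, -0.0, -0.1, -0.01]
0.76 0 82 [0.5181 0.0718 0.082 ] [0.0007, 0.0003, 0.0027, -0.0, -1.82, -0.01]
0.79 0 82 [0.5206 0.071  0.082 ] [0.0012, 0.0003, 0.0053, -0.0, -3.54, -0.01]
```

View pics/g_s.png

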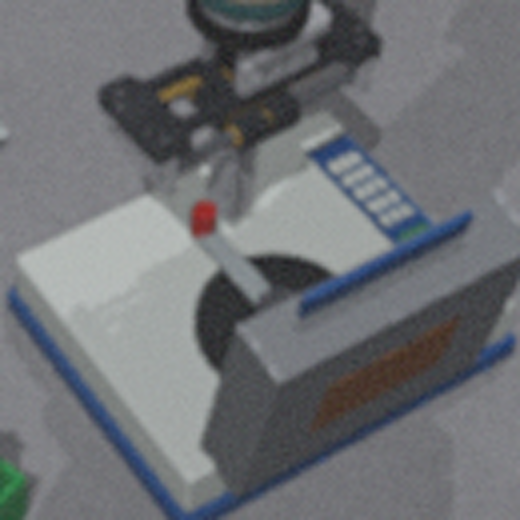

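Emit:
{"name": "jog_arm", "arguments": {"moves": [{"tx": 0.0003,"ty": 0,"tz": 0.0013,"ax": 0,"ay": -0.9,"az": 0,"grip": 0.0},{"tx": 0.0007,"ty": 0,"tz": 0.0026,"ax": 0,"ay": -1.8,"az": 0,"grip": 0.0},{"tx": 0.0007,"ty": 0,"tz": 0.0026,"ax": 0,"ay": -1.8,"az": 0,"grip": 0.0},{"tx": 0.0007,"ty": 0,"tz": 0.0026,"ax": 0,"ay": -1.8,"az": 0,"grip": 0.0}]}}

```text
t: 19.68
ee_pos: [0.5178, 0.0715, 0.0821]
eef_rot: [-0.473, 0.526, -0.526, 0.472]
wrist_force: [-5.0, -1.2, 1.2]
width: -0.0
```

Emit:
{"name": "jog_arm", "arguments": {"moves": [{"tx": 0.0003,"ty": 0,"tz": 0.0013,"ax": 0,"ay": -0.9,"az": 0,"grip": 0.0},{"tx": 0.0006,"ty": 0,"tz": 0.0026,"ax": 0,"ay": -1.7,"az": 0,"grip": 0.0},{"tx": 0.0006,"ty": 0,"tz": 0.0026,"ax": 0,"ay": -1.7,"az": 0,"grip": 0.0},{"tx": 0.0006,"ty": 0,"tz": 0.0026,"ax": 0,"ay": -1.7,"az": 0,"grip": 0.0}]}}

```text
t: 20.02
ee_pos: [0.5203, 0.0707, 0.0822]
eef_rot: [-0.48, 0.519, -0.519, 0.48]
wrist_force: [-4.4, -0.8, 0.4]
width: 0.0003
```

Emit:
{"name": "jog_arm", "arguments": {"moves": [{"tx": 0.0003,"ty": 0,"tz": 0.0013,"ax": 0,"ay": -0.9,"az": 0,"grip": 0.0},{"tx": 0.0006,"ty": 0,"tz": 0.0026,"ax": 0,"ay": -1.7,"az": 0,"grip": 0.0},{"tx": 0.0006,"ty": 0,"tz": 0.0026,"ax": 0,"ay": -1.7,"az": 0,"grip": 0.0},{"tx": 0.0006,"ty": 0,"tz": 0.0026,"ax": 0,"ay": -1.7,"az": 0,"grip": 0.0}]}}

```text
t: 20.35
ee_pos: [0.5228, 0.0698, 0.0822]
eef_rot: [-0.488, 0.512, -0.512, 0.488]
wrist_force: [-5.4, 0.1, 1.1]
width: 0.0004
```

Emit:
{"name": "jog_arm", "arguments": {"moves": [{"tx": 0.0003,"ty": 0,"tz": 0.0013,"ax": 0,"ay": -0.9,"az": 0,"grip": 0.0},{"tx": 0.0006,"ty": 0,"tz": 0.0026,"ax": 0,"ay": -1.7,"az": 0,"grip": 0.0},{"tx": 0.0006,"ty": 0,"tz": 0.0026,"ax": 0,"ay": -1.7,"az": 0,"grip": 0.0},{"tx": 0.0006,"ty": 0,"tz": 0.0026,"ax": 0,"ay": -1.7,"az": 0,"grip": 0.0}]}}

```text
t: 20.68
ee_pos: [0.5254, 0.0691, 0.0822]
eef_rot: [-0.496, 0.505, -0.505, 0.495]
wrist_force: [-5.5, -0.8, 0.6]
width: 0.0003
```

Emit:
{"name": "jog_arm", "arguments": {"moves": [{"tx": 0.0003,"ty": 0,"tz": 0.0013,"ax": 0,"ay": -0.9,"az": 0,"grip": 0.0},{"tx": 0.0006,"ty": 0,"tz": 0.0026,"ax": 0,"ay": -1.7,"az": 0,"grip": 0.0},{"tx": 0.0006,"ty": 0,"tz": 0.0026,"ax": 0,"ay": -1.7,"az": 0,"grip": 0.0},{"tx": 0.0006,"ty": 0,"tz": 0.0026,"ax": 0,"ay": -1.7,"az": 0,"grip": 0.0}]}}

```text
t: 21.02
ee_pos: [0.5279, 0.0684, 0.0822]
eef_rot: [0.503, -0.497, 0.497, -0.503]
wrist_force: [-5.0, -0.2, 1.3]
width: 0.001
```

Emit:
{"name": "jog_arm", "arguments": {"moves": [{"tx": 0.0003,"ty": 0,"tz": 0.0013,"ax": 0,"ay": -0.9,"az": 0,"grip": 0.0},{"tx": 0.0006,"ty": 0,"tz": 0.0026,"ax": 0,"ay": -1.7,"az": 0,"grip": 0.0},{"tx": 0.0006,"ty": 0,"tz": 0.0026,"ax": 0,"ay": -1.7,"az": 0,"grip": 0.0},{"tx": 0.0006,"ty": 0,"tz": 0.0026,"ax": 0,"ay": -1.7,"az": 0,"grip": 0.0}]}}

```text
t: 21.35
ee_pos: [0.5305, 0.0678, 0.0821]
eef_rot: [0.51, -0.49, 0.49, -0.51]
wrist_force: [-5.8, -1.2, 0.8]
width: 0.0009
```

Emit:
{"name": "jog_arm", "arguments": {"moves": [{"tx": 0.0003,"ty": 0,"tz": 0.0013,"ax": 0,"ay": -0.9,"az": 0,"grip": 0.0},{"tx": 0.0006,"ty": 0,"tz": 0.0026,"ax": 0,"ay": -1.7,"az": 0,"grip": 0.0},{"tx": 0.0006,"ty": 0,"tz": 0.0026,"ax": 0,"ay": -1.7,"az": 0,"grip": 0.0},{"tx": 0.0006,"ty": 0,"tz": 0.0026,"ax": 0,"ay": -1.7,"az": 0,"grip": 0.0}]}}

```text
t: 21.68
ee_pos: [0.5331, 0.0673, 0.0821]
eef_rot: [0.518, -0.482, 0.482, -0.517]
wrist_force: [-5.4, -1.8, 1.7]
width: 0.0004
```

Emit:
{"name": "jog_arm", "arguments": {"moves": [{"tx": 0.0003,"ty": 0,"tz": 0.0013,"ax": 0,"ay": -0.9,"az": 0,"grip": 0.0},{"tx": 0.0006,"ty": 0,"tz": 0.0026,"ax": 0,"ay": -1.7,"az": 0,"grip": 0.0},{"tx": 0.0006,"ty": 0,"tz": 0.0026,"ax": 0,"ay": -1.7,"az": 0,"grip": 0.0},{"tx": 0.0006,"ty": 0,"tz": 0.0026,"ax": 0,"ay": -1.7,"az": 0,"grip": 0.0}]}}

```text
t: 22.02
ee_pos: [0.5357, 0.0669, 0.0821]
eef_rot: [0.525, -0.474, 0.474, -0.524]
wrist_force: [-4.8, -0.8, 1.4]
width: 0.0004
```

Emit:
{"name": "jog_arm", "arguments": {"moves": [{"tx": 0.0003,"ty": 0,"tz": 0.0013,"ax": 0,"ay": -0.9,"az": 0,"grip": 0.0},{"tx": 0.0006,"ty": 0,"tz": 0.0026,"ax": 0,"ay": -1.7,"az": 0,"grip": 0.0},{"tx": 0.0006,"ty": 0,"tz": 0.0026,"ax": 0,"ay": -1.7,"az": 0,"grip": 0.0},{"tx": 0.0006,"ty": 0,"tz": 0.0026,"ax": 0,"ay": -1.7,"az": 0,"grip": 0.0}]}}

```text
t: 22.35
ee_pos: [0.5383, 0.0665, 0.0821]
eef_rot: [0.532, -0.467, 0.466, -0.531]
wrist_force: [-5.5, -0.8, 0.9]
width: 0.0006
```

```bash
python3 - <<'E'
from lev import *
save(*apply([.0007,0,.0026,0,-1.8,0]))
for i in range(8): save(*apply([.0006,0,.0026,0,-1.7,0]))
chk(1.0,'k')
for a in (1.0,1.03): show(a,0,82)
E
```

```text
t 22.35 F along push 5.57 F [-5.5 -0.8  0.9] lag mm -0.5 pos [0.5383 0.0665 0.0821]
1.0 0 82 [0.5385 0.067  0.082 ] [-0.0, 0.0003, -0.0002, -0.0, -0.17, -0.01]
1.03 0 82 [0.5411 0.0667 0.082 ] [0.0006, 0.0003, 0.0024, -0.0, -1.89, -0.01]
```

View pics/k_s.png

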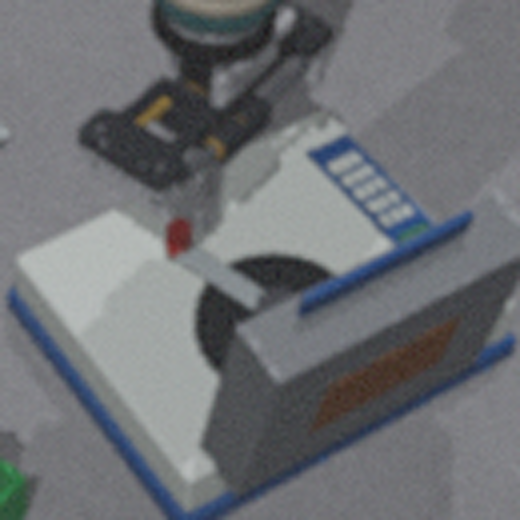

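Emit:
{"name": "jog_arm", "arguments": {"moves": [{"tx": 0.0003,"ty": 0,"tz": 0.001,"ax": 0,"ay": -0.8,"az": 0,"grip": 0.0},{"tx": 0.0006,"ty": 0,"tz": 0.0022,"ax": 0,"ay": -1.6,"az": 0,"grip": 0.0},{"tx": 0.0006,"ty": 0,"tz": 0.0022,"ax": 0,"ay": -1.6,"az": 0,"grip": 0.0},{"tx": 0.0006,"ty": 0,"tz": 0.0022,"ax": 0,"ay": -1.6,"az": 0,"grip": 0.0}]}}

```text
t: 22.78
ee_pos: [0.5403, 0.0662, 0.0821]
eef_rot: [0.538, -0.459, 0.459, -0.537]
wrist_force: [-6.0, -1.4, 1.6]
width: 0.0006
```

Emit:
{"name": "jog_arm", "arguments": {"moves": [{"tx": 0.0003,"ty": 0,"tz": 0.001,"ax": 0,"ay": -0.8,"az": 0,"grip": 0.0},{"tx": 0.0006,"ty": 0,"tz": 0.0022,"ax": 0,"ay": -1.5,"az": 0,"grip": 0.0},{"tx": 0.0006,"ty": 0,"tz": 0.0022,"ax": 0,"ay": -1.5,"az": 0,"grip": 0.0},{"tx": 0.0006,"ty": 0,"tz": 0.0022,"ax": 0,"ay": -1.5,"az": 0,"grip": 0.0}]}}

```text
t: 23.12
ee_pos: [0.5416, 0.0659, 0.082]
eef_rot: [0.545, -0.453, 0.451, -0.543]
wrist_force: [-8.5, -1.0, 3.5]
width: 0.0004
```

Emit:
{"name": "jog_arm", "arguments": {"moves": [{"tx": 0.0003,"ty": 0,"tz": 0.001,"ax": 0,"ay": -0.7,"az": 0,"grip": 0.0},{"tx": 0.0003,"ty": 0,"tz": 0.001,"ax": 0,"ay": -0.7,"az": 0,"grip": 0.0},{"tx": 0.0003,"ty": 0,"tz": 0.001,"ax": 0,"ay": -0.7,"az": 0,"grip": 0.0}]}}

```text
t: 23.37
ee_pos: [0.5421, 0.0657, 0.082]
eef_rot: [0.548, -0.449, 0.448, -0.545]
wrist_force: [-9.0, -0.3, 3.3]
width: 0.0005
```

Emit:
{"name": "jog_arm", "arguments": {"moves": [{"tx": 0.0002,"ty": 0,"tz": 0.001,"ax": 0,"ay": -0.5,"az": 0,"grip": 0.0},{"tx": 0.0002,"ty": 0,"tz": 0.001,"ax": 0,"ay": -0.5,"az": 0,"grip": 0.0},{"tx": 0.0002,"ty": 0,"tz": 0.001,"ax": 0,"ay": -0.5,"az": 0,"grip": 0.0}]}}

```text
t: 23.62
ee_pos: [0.5427, 0.0657, 0.0819]
eef_rot: [0.55, -0.447, 0.445, -0.547]
wrist_force: [-10.1, -1.0, 4.5]
width: 0.0007
```

Emit:
{"name": "jog_arm", "arguments": {"moves": [{"tx": -0.0006,"ty": 0,"tz": -0.004,"ax": 0,"ay": 0,"az": 0,"grip": 0.0},{"tx": -0.0006,"ty": -0.04,"tz": -0.004,"ax": 0,"ay": 0,"az": 0,"grip": 0.0},{"tx": -0.0006,"ty": -0.08,"tz": -0.004,"ax": 0,"ay": 0,"az": 0,"grip": 0.0},{"tx": -0.0006,"ty": -0.12,"tz": -0.004,"ax": 0,"ay": 0,"az": 0,"grip": 0.0},{"tx": 0.04,"ty": -0.15,"tz": -0.004,"ax": 0,"ay": 0,"az": 0,"grip": 0.0},{"tx": 0.08,"ty": -0.15,"tz": -0.004,"ax": 0,"ay": 0,"az": 0,"grip": 0.0},{"tx": 0.12,"ty": -0.15,"tz": -0.004,"ax": 0,"ay": 0,"az": 0,"grip": 0.0},{"tx": 0.14,"ty": -0.15,"tz": -0.004,"ax": 0,"ay": 0,"az": 0,"grip": 0.0},{"tx": 0.14,"ty": -0.15,"tz": -0.004,"ax": 0,"ay": 0,"az": 0,"grip": 0.0},{"tx": 0.14,"ty": -0.15,"tz": -0.004,"ax": 0,"ay": 0,"az": 0,"grip": 0.0}]}}

```text
t: 24.45
ee_pos: [0.5723, -0.0736, 0.2329]
eef_rot: [-0.547, 0.446, -0.449, 0.549]
wrist_force: [-1.5, 0.8, 0.8]
width: 0.0006
```

```bash
python3 - <<'E'
from lev import *
for c in ('top','scene'):
    p=shot(c,'z_'+c+'.png'); f=p['frame'].astype(int); w=cloud(p)
    m=(f[...,2]>110)&(f[...,2]>2*f[...,0])&(f[...,2]>2*f[...,1])&(abs(w[...,0]-.5)<.15)&(abs(w[...,1]-.1)<.12)&(w[...,2]>.07)&(w[...,2]<.11)
    print(c,m.sum(), PR.inv().apply(w[m].mean(0)-PO))
s=robot.state();print(s['t'],s['ee_pos'],s['wrist_force'])
E
```

```text
top 25 [-0.05403709 -0.03568598  0.09774784]
scene 27 [-0.05190812 -0.03016169  0.09450786]
24.55 [ 0.57126887 -0.07009882  0.23271327] [0.10645771 0.86331118 0.31480036]
```

View pics/z_top.png

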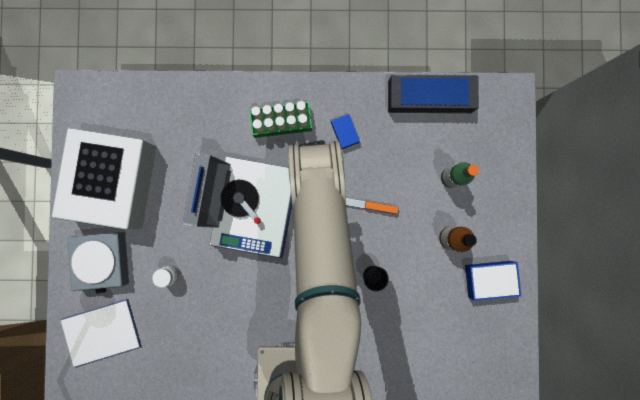

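View pics/z_scene.png

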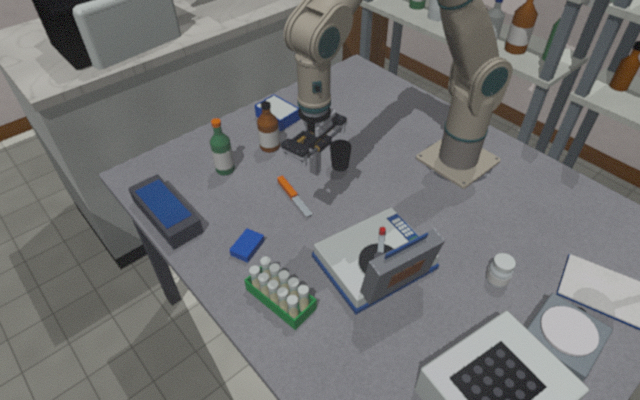

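The lever is home (knob at photometer −54, −36 mm), the cover is standing open at scene pixel (400,270), the opener lies flat at (293,196), and the bystanders haven't moved. I'm handing in.

```bash
python3 -c "
from workcell import robot
print(robot.job_done())"
```

```text
the job is handed in; nothing more can be done
None
```

The job is done and handed in at about 24.6 s of the 69 s allowed; no verdict was reported.

- **Cover:** I slid the opener's blade under the blue lip and raised the cover along its hinge arc. It stands about 1.68 rad open, past upright, and was still there in the last pictures. The fingers never touched it.
- **Opener:** I laid it flat on the bench in front of the photometer, clear of everything, and it was still lying there at the end.
- **Lever:** With closed fingers I pushed the knob round in steps of about 2.5 mm. The push stayed near 5 N. At roughly 1.0 rad it rose to about 10 N while the motion stalled, which I took as the stop. I backed off and lifted clear. Afterwards the knob was at its rest position, (-54, -36) mm from the top camera against a nominal (-55, -35).
- **Other things:** The bottles, cup, jar, case and vial rack look unmoved in the final top and scene pictures. I judged that by eye and did not measure them.

The two cameras disagreed by 2 to 5 mm on the knob position (the scene camera saw only one side of it). In the first look the knob detector also reported other objects while the cover was shut, and I ignored those. My first move call was refused as invalid and moved nothing. No final check failed.

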